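# Change the batch in the UV curing unit

### The arm

A 6-joint arm with a two-finger parallel gripper is mounted at the origin on the work surface. World frame = base frame: x ahead of the robot, y to its left, z up, the work surface at z = 0. Lengths are in m, angles in rad, forces in N, time in s.
With the tool pointing down it reaches from about 0.375 to 0.825 m from the base axis. Payload 5.5 kg.
Tool frame: the origin (TCP) lies at the very end of the fingers, on their centre line; the grasp point (between the pads) lies 19 mm behind it; z points along the fingers, y is the line along which they close (so a half turn about z gives the same grasp; the last joint's range is limited). The gripper opens to 85 mm and grips with 20 to 120 N. Pads are 22 mm wide; open, the fingers measure 114 mm over their backs; the gripper's body (76 mm by 85 mm) begins 54 mm behind the grasp point. The pads swing forward as they close: fully open they stand 13 mm farther back than shut.
Start: joints at [-1.285, 0.314, -0.047, 1.21, 0, 1.571], TCP at [0.169, -0.576, 0.231] pointing down, gripper open.
Joint ranges: [-2.67, 2.67], [-0.69, 1.73], [-1.03, 1.25], [-2.08, 2.16], [-1.42, 1.45], [-3.14, 3.14]. Speed limits (rad/s): [2.39, 2.39, 3.01, 3.14, 3.14, 3.14].

### API

Orientations are given as a rotation vector (axis times angle).
In Python, from plant import r, cams gives the robot as it stands.
- The arm moves only by the tool send_rows, never from a script. Its argument "commands" is a list of rows, each a list of 6 numbers: the shift along the world's x, y, z in mm, then the turn, a rotation vector about the world's x, y, z in degrees. In form: [[tx, ty, tz, rx, ry, rz], ...]. A call has exactly 10 rows; each row shifts and turns the commanded pose from where the row before left it; what a row does not reach is not made up. A row lasts 1/12 s, in which the tool goes at most 41.7 mm and 7.16 degrees, less where a joint would pass 70% of its speed; a pose out of reach is approached as far as the arm can. A call with a gripper value outside its range is refused whole. "hand" is the closure in counts, from 0 (fully open) to 255 (shut), set as the call begins (left out, the last holds). The fingers move at their own pace and stop on an object; "newtons" is the grip in N (left out, the last holds). Time passes only in rows, so rows that do not move let the fingers close, or fill a call up. It gives the time, the measured TCP pose, the force, the opening and the grip force at its end, in the units of the state.
- r.get_state(): the state, without advancing time (a new reading comes with each control period).
- cams.get_image(name): name is "side" or "top"; returns (picture, depth): 420x560x3 uint8, red, green, blue; 420x560 float32, m along the optical axis (not along the pixel's ray), 0 where there is no reading.
- cams.camera_info(name): a dict with "K" (3x3 intrinsics, pixels), "distortion" ([k1, k2, p1, p2, k3] as OpenCV has them; the pictures are not rectified), "xyz" and "attitude" of the camera in the world. Camera axes: x right, y down, z forward; pixel columns grow to the right and rows downward; lengths in m; the calibration is good to about 2 mm. A picture is of the moment at which its call begins. camera_info takes no time and is no camera call.
- r.close_job(): hands the job in; it is judged then, once.
The state is a dict: "time": time; "qpos": joint angles; "dq": joint speeds; "joint_torque": joint torques, N m; "tool_pos": TCP position; "tcp_rot": TCP orientation; "force": force on the tool from outside, world axes, zero at the start; "torque": the same for the moment, N m; "grip_width": finger opening in m; "finger_force": force on a finger pad.
Only numpy, scipy, OpenCV 4.12 (cv2) and the standard library are available. Lean on these libraries where they do the work, as an engineer would, in place of code of your own. Each camera call takes 0.05 s, during which the arm holds its last target. There are 200 camera calls.

### The job

Change the batch in the UV curing unit: pull its tray fully out, move every cured module (round can) from the tray to the white foam mat, and stand every uncured module (square transformer block) upright and flat on the tray. Then slide the tray fully home and start the lamp by pressing the timer knob on the hood down and turning it clockwise to its end stop; leave the knob up. Do not disturb the spool, the bottle or the pliers.

Things in the scene. Friction and masses are not known exactly. Their poses are not given: they have to be found in the camera images.
- raw1_mid (a point): Uncured module 1, starts standing on the bench: its lower part is a flat board 54 mm (own x) by 40 mm (own y) and 10 mm thick, from whose middle rises a square-edged dark transformer block 24 mm (own x) by 30 mm (own y), 10 to 44 mm above the underside; 44 mm tall in all, 110 g or so. This point is its centre, half-way up (22 mm above its underside); own z is up when it stands. It may be absent.
- raw2_mid (a point): Uncured module 2, starts standing on the bench: its lower part is a flat board 54 mm (own x) by 40 mm (own y) and 10 mm thick, from whose middle rises a square-edged dark transformer block 24 mm (own x) by 30 mm (own y), 10 to 44 mm above the underside; 44 mm tall in all, 110 g or so. This point is its centre, half-way up (22 mm above its underside); own z is up when it stands. It may be absent.
- raw3_mid (a point): Uncured module 3, starts standing on the bench: its lower part is a flat board 54 mm (own x) by 40 mm (own y) and 10 mm thick, from whose middle rises a square-edged dark transformer block 24 mm (own x) by 30 mm (own y), 10 to 44 mm above the underside; 44 mm tall in all, 110 g or so. This point is its centre, half-way up (22 mm above its underside); own z is up when it stands. It may be absent.
- raw4_mid (a point): Uncured module 4, starts standing on the bench: its lower part is a flat board 54 mm (own x) by 40 mm (own y) and 10 mm thick, from whose middle rises a square-edged dark transformer block 24 mm (own x) by 30 mm (own y), 10 to 44 mm above the underside; 44 mm tall in all, 110 g or so. This point is its centre, half-way up (22 mm above its underside); own z is up when it stands. It may be absent.
- cured1_mid (a point): Cured module 1, starts standing on the tray inside the hood: its lower part is a flat board 54 mm (own x) by 40 mm (own y) and 10 mm thick, from whose middle rises a round bright metal can 28 mm in diameter, 10 to 44 mm above the underside; 44 mm tall in all, 110 g or so. This point is its centre, half-way up (22 mm above its underside); own z is up when it stands. It may be absent.
- cured2_mid (a point): Cured module 2, starts standing on the tray inside the hood: its lower part is a flat board 54 mm (own x) by 40 mm (own y) and 10 mm thick, from whose middle rises a round bright metal can 28 mm in diameter, 10 to 44 mm above the underside; 44 mm tall in all, 110 g or so. This point is its centre, half-way up (22 mm above its underside); own z is up when it stands. It may be absent.
- raw1: The same module as raw1_mid, with its origin at the centre of its underside.
- raw2: The same module as raw2_mid, with its origin at the centre of its underside.
- raw3: The same module as raw3_mid, with its origin at the centre of its underside.
- raw4: The same module as raw4_mid, with its origin at the centre of its underside.
- cured1: The same module as cured1_mid, with its origin at the centre of its underside.
- cured2: The same module as cured2_mid, with its origin at the centre of its underside.
- curer: UV curing unit, fixed to the bench: a grey base 190 mm wide (own x) with a hood whose sides are amber windows. Origin on the bench at the middle of the hood's open mouth; the hood reaches from there 190 mm along own +y, is 196 mm wide and its roof is at 88 mm, underside 76 mm. The mouth looks to own -y. The base is 12 mm high and reaches to own y = -170 mm. Own z up.
- tray (a joint): How far the tray is pulled out, in m: 0 = fully home under the hood against its inner stop, 0.165 = fully out against its outer stop. It moves along the curer's own -y as it grows, with about 2 N of friction, and stays where it is left.
- tray_floor (a point): Centre of the tray's flat floor, on its upper surface, 22 mm above the bench; moves with the tray, axes as the curer's. Inside, the floor is 156 mm (x) by 152 mm (y), bounded by lips 8 mm high and 4 mm thick. Home, it is 90 mm inside the mouth; fully out, the whole tray is clear of the hood.
- tray_grip (a point): Middle of the tray's upright black handle plate, at the height to grip it (85 mm above the bench). The plate is 50 mm wide (tray x), 12 mm thick (tray y), its top is at 100 mm, and it stands 135 mm from the tray's centre on the side away from the hood; 39 mm are free between it and the hood when the tray is home.
- timer_grip (a point): Timer knob on top of the hood: middle of its upright bar grip, on the knob's axis. The bar is 13 mm thick (this point's x), 50 mm long (its y) and 26 mm high, from 13 mm below this point to 13 mm above it; a round skirt 60 mm in diameter and 6 mm thick lies directly below the bar, and the bar's top is 144 mm above the bench. The point turns and sinks with the knob.
- timer_press (a joint): How far the timer knob is pressed down, in m: 0 up, 0.007 fully down. A spring pushes it up with about 4 N, 9 N when fully down. It must be down by more than 0.004 before the knob can be turned.
- timer (a joint): Angle of the timer knob in rad: 0 = off (locked while the knob is up), grows clockwise seen from above, up to the end stop at 1.3 = running. Keep it down until past about 0.8; after that it may come up again. It turns with about 0.05 N m and stays where it is left.
- foam: White foam mat, fixed, 150 x 150 mm and 20 mm thick. Origin at the centre of its underside, on the bench.
- spool: Bystander: grey solder spool, 60 mm in diameter, 48 mm high, standing on the bench. Origin at the centre of its underside.
- flux: Bystander: small white bottle, 36 mm in diameter, 85 mm high, standing. Origin at the centre of its underside.
- pliers: Bystander: pliers lying on the bench, about 150 mm long and 16 mm high. Origin at their joint, on the bench.
Things that resemble listed ones, but are neither listed nor needed, are in the scene too. Leave any blue look-alike of the raw1 alone.

How it is judged:
By the outcome, as a careful person would: the job done as asked, in the order asked, and still so for the second after the job is handed in, with the robot touching nothing.
Of cured1, cured2 only 1 to 2 are there at a start; the rules pass over those that are not, and their reading is None.
Of raw1, raw2, raw3, raw4 only 3 to 4 are there at a start; the rules pass over those that are not, and their reading is None.
At some moment in a run one of raw1, raw2, raw3, raw4 may be knocked a few centimetres aside while the robot is not near it.
Once in a run the grip may slacken for a moment while it holds something.
It also fails if it takes over 210 s, if anything falls off the work surface, if the arm or the gripper's body presses on something with over 40 N, if the wrist force passes 120 N, or if a joint passes its speed limit or range.

## Working session

There is one attempt and no reset: what is moved stays moved. The work goes in short steps, Python scripts to look and compute and a tool call to move; the robot and the scene stay as the last step left them, time stands still between calls to the robot, and variables do not carry over. Pictures are saved under pics/ and viewed, at most 14 in all, crops included, and the job is handed in when it is done.

Besides the shell and the picture viewer there is one more tool, called after "Emit:" in YAML: its name, and indented under it one key for each argument. send_rows: Moves the arm, as the interface text tells. Its arguments: {"type":"object","properties":{"commands":{"type":"array","items":{"type":"array","items":{"type":"number"}}},"hand":{"type":"number"},"newtons":{"type":"number"}},"required":["commands"]}

```bash
ls; mkdir -p pics
cat > h.py <<'E'
import numpy as np,cv2
from scipy.spatial.transform import Rotation as R
from plant import r,cams
def cam(n):
    c=cams.camera_info(n);return c
def rot(c):
    a=np.array(c['attitude'],float)
    return a if a.shape==(3,3) else R.from_rotvec(a).as_matrix() if a.size==3 else R.from_quat(a).as_matrix()
def cloud(n):
    im,d=cams.get_image(n);c=cam(n);K=np.array(c['K'],float);D=np.array(c['distortion'],float)
    v,u=np.mgrid[0:d.shape[0],0:d.shape[1]]
    p=cv2.undistortPoints(np.stack([u.ravel(),v.ravel()],1).astype(float).reshape(-1,1,2),K,D).reshape(d.shape+(2,))
    P=np.dstack([p,np.ones(d.shape)])*d[...,None]
    W=P@rot(c).T+np.array(c['xyz'])
    W[d==0]=np.nan
    return im,d,W
def save(im,f,s=1):
    im=cv2.resize(im,None,fx=s,fy=s,interpolation=cv2.INTER_CUBIC) if s!=1 else im
    cv2.imwrite('pics/'+f,im[...,::-1])
E
python3 - <<'E'
from h import *
print(r.get_state())
for n in('top','side'):
    print(cam(n)); im,d,W=cloud(n); np.savez(n+'0.npz',im=im,W=W); save(im,n+'0.png',1.4)
    print(np.nanpercentile(W.reshape(-1,3),[1,50,99],axis=0))
E
```

```text
pics
{'time': 0.0, 'qpos': array([-1.28500120e+00,  3.14231598e-01, -4.80992607e-02,  1.21019106e+00,
       -2.02050715e-06,  1.57078986e+00]), 'dq': array([ 5.07988126e-04,  2.33297397e-03,  1.23085892e-03, -4.46988365e-04,
        9.02581843e-04, -3.44559772e-05]), 'joint_torque': array([-2.85556816e-04, -5.39582920e+01,  3.39754343e+01,  1.87424663e-02,
        6.18590252e-05, -1.39435070e-05]), 'tool_pos': array([ 0.16898618, -0.57509989,  0.23042237]), 'tcp_rot': array([-3.10788021e+00, -4.47166522e-01,  3.88935158e-04]), 'force': array([-0.66757709, -0.90935678,  0.48575859]), 'torque': array([-0.04174265,  0.03280095, -0.05661313]), 'finger_force': 0.0, 'grip_width': 0.08546457356350674}
{'K': array([[382.14362017,   0.        , 282.96336726],
       [  0.        , 382.14362017, 213.35554997],
       [  0.        ,   0.        ,   1.        ]]), 'distortion': array([-0.07422821,  0.        ,  0.        ,  0.        ,  0.        ]), 'xyz': array([ 4.30443725e-01, -6.65376921e-04,  1.09247273e+00]), 'attitude': array([-2.14685176,  2.18043793, -0.08084406])}
[[-3.49344577e-02 -1.27385425e+00 -7.57357259e-01]
 [ 5.42556344e-01  2.93316495e-02  5.32711740e-04]
 [ 1.72786161e+00  1.44433497e+00  4.57727931e-01]]
{'K': array([[396.23730896,   0.        , 281.11312859],
       [  0.        , 396.23730896, 214.12083993],
       [  0.        ,   0.        ,   1.        ]]), 'distortion': array([-0.0454382,  0.       ,  0.       ,  0.       ,  0.       ]), 'xyz': array([0.22448827, 0.75110716, 0.62291877]), 'attitude': array([-0.43252242,  2.57788915, -1.40429891])}
[[-3.14825596e-01 -1.95812035e+00 -7.52598693e-01]
 [ 5.37798157e-01 -2.47970378e-02  1.84599687e-03]
 [ 2.45047547e+00  5.17850734e-01  5.39550035e-01]]
```

View pics/top0.png

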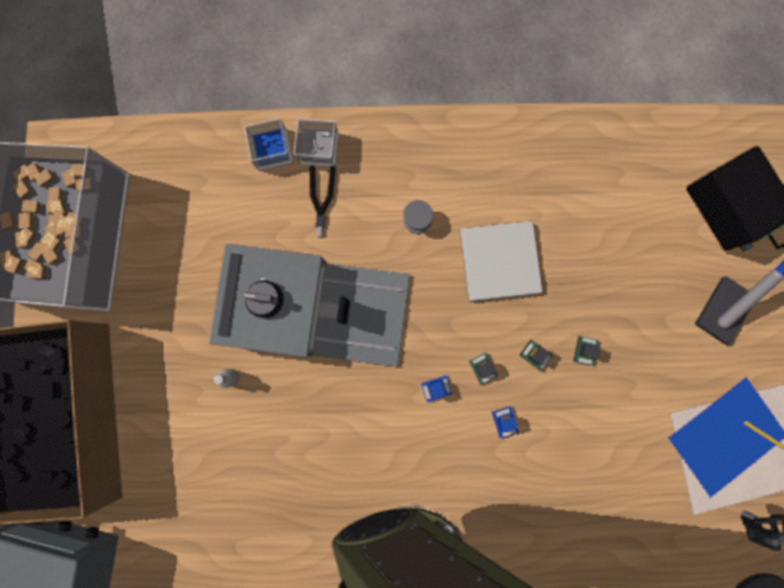

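View pics/side0.png

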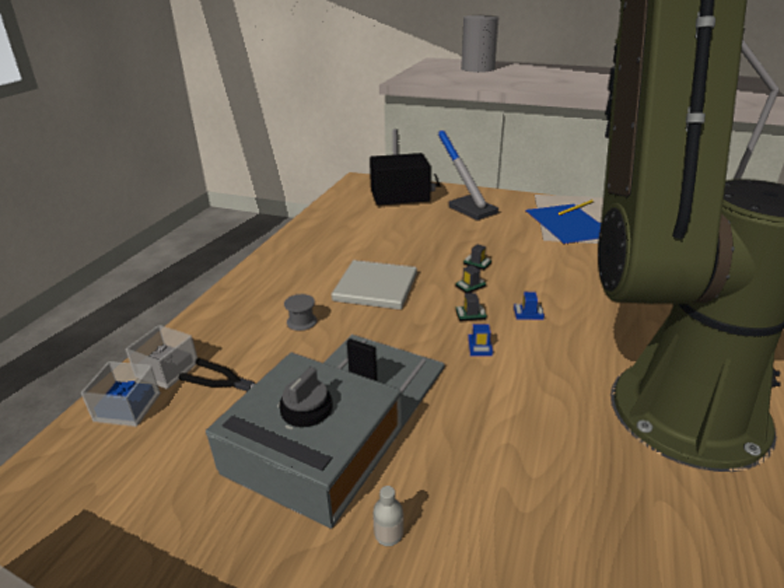

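The top view shows three dark, green-board modules at (484,369), (537,355) and (587,351), in the 1.4x picture. Two blue look-alikes sit at (436,389) and (505,422). The curer is at (310,305) with the knob at (264,298), the foam at (502,261), the spool at (418,216), the pliers at (320,205) and the bottle at (226,378).

```bash
cat >> h.py <<'E'
def rect(pts):
    (c,s,a)=cv2.minAreaRect((pts[:,:2]*1000).astype(np.float32)); return np.round(c,1),np.round(s,1),round(a,1)
def blobs(W,zlo,zhi,box=(0.2,0.85,-0.5,0.5),minn=15):
    m=(W[...,2]>zlo)&(W[...,2]<zhi)&(W[...,0]>box[0])&(W[...,0]<box[1])&(W[...,1]>box[2])&(W[...,1]<box[3])
    n,L,st,ce=cv2.connectedComponentsWithStats(m.astype(np.uint8),connectivity=4)
    return [(st[i,4],np.round(ce[i]*1.4).astype(int),W[L==i]) for i in range(1,n) if st[i,4]>=minn]
E
python3 - <<'E'
from h import *
z=np.load('top0.npz');W=z['W'];im=z['im']
for nm,lo,hi in(('mat',.014,.026),('block',.036,.05),('board',.005,.014),('roof',.08,.095),('bar',.136,.15),('handle',.094,.106),('flux',.07,.09)):
    print(nm)
    for n,c,p in blobs(W,lo,hi): print(n,c,rect(p),round(np.median(p[:,2]),4))
save(im[215:320,280:440],'crop0.png',4)
E
```

```text
mat
27 [305 151] (array([843.6, 207. ]), array([22.5, 12.8]), 89.9) 0.0243
48 [322 152] (array([841.2, 169.5]), array([35.5, 15.7]), 89.4) 0.0236
44 [262 153] (array([843. , 296.3]), array([16. , 33.4]), 13.8) 0.0238
35 [277 163] (array([821.3, 266.1]), array([ 3.4, 55.5]), 11.0) 0.0201
25 [306 164] (array([817.5, 206.3]), array([33.3, 10.8]), 74.7) 0.0183
18 [326 163] (array([818.9, 164.2]), array([35.4,  2. ]), 86.7) 0.0195
15 [331 180] (array([782.8, 152.2]), array([ 6.2, 21.3]), 78.3) 0.0154
16 [320 208] (array([725.7, 175.1]), array([27.3, 10.5]), 42.8) 0.0148
2757 [500 260] (array([ 608. , -193.3]), array([151.2, 152.3]), 5.5) 0.0201
48 [359 284] (array([564.4,  94.1]), array([49.4, 20. ]), 80.4) 0.0153
26 [394 288] (array([554.9,  24.5]), array([28.7, 10. ]), 70.5) 0.0157
161 [328 309] (array([514.3, 156.5]), array([38.8, 48.2]), 81.6) 0.021
19 [315 335] (array([463.1, 186.9]), array([25.3, 10.7]), 35.8) 0.0186
20 [350 342] (array([445.9, 113.8]), array([22.7,  8.8]), 73.4) 0.0154
16 [487 379] (array([ 369.3, -158.1]), array([ 6.5, 18.6]), 25.9) 0.0153
block
42 [277 158] (arra
[... 1262 characters left out ...]
53. , 39.5]), 23.7) 0.0103
145 [435 388] (array([351.3, -56.6]), array([40. , 53.5]), 17.4) 0.0108
105 [500 418] (array([ 283.1, -193.3]), array([55.2, 40.4]), 15.1) 0.0104
roof
4537 [267 300] (array([528.6, 268. ]), array([192.6, 197.3]), 81.6) 0.0884
39 [218 379] (array([379.5, 357.7]), array([15.4, 16.9]), 72.8) 0.0852
bar
103 [258 297] (array([528.6, 267.7]), array([50.3, 13. ]), 81.5) 0.1439
handle
158 [271 301] (array([526.6, 262.6]), array([60.6, 71.6]), 69.5) 0.1023
73 [341 308] (array([506.6, 122.1]), array([10.5, 47.6]), 84.0) 0.0995
flux
3422 [270 301] (array([528.6, 268. ]), array([192.6, 197.3]), 81.6) 0.0878
47 [219 378] (array([379.4, 357.5]), array([15.8, 16.9]), 72.0) 0.0846
```

View pics/crop0.png

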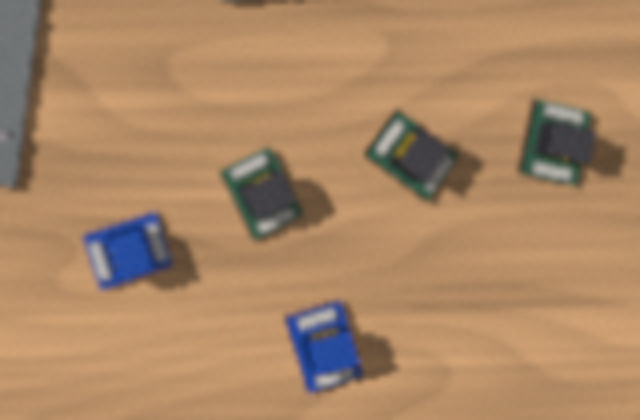

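Candidates for the raw modules, in 1.4x top pixels:
- **Dark block on a green board:** (484,369), (537,355) and (587,351). I choose these three.
- **Blue look-alikes:** (436,389) and (505,422). I leave these alone.

The crop confirms the choice: three dark blocks with green boards and two all-blue ones. The first move is to the tray handle.

Emit:
send_rows:
  commands:
    - [14, 29, 0, 0, 0, 6.5]
    - [14, 29, 0, 0, 0, 6.5]
    - [14, 29, 0, 0, 0, 6.5]
    - [14, 29, 0, 0, 0, 6.5]
    - [14, 29, 0, 0, 0, 6.5]
    - [14, 29, 0, 0, 0, 6.5]
    - [14, 29, 0, 0, 0, 6.5]
    - [14, 29, 0, 0, 0, 6.5]
    - [14, 29, 0, 0, 0, 6.5]
    - [14, 29, 0, 0, 0, 6.5]
  hand: 125
  newtons: 60

```text
time: 0.93
tool_pos: [0.3093, -0.284, 0.2311]
tcp_rot: [-2.377, -2.054, -0.0]
force: [0.8, 0.7, 0.4]
grip_width: 0.0437
finger_force: 0.0
```

Emit:
send_rows:
  commands:
    - [14, 29, 0, 0, 0, 6.5]
    - [14, 29, 0, 0, 0, 6.5]
    - [14, 29, 0, 0, 0, 6.5]
    - [14, 29, 0, 0, 0, 6.5]
    - [14, 29, 0, 0, 0, 6.5]
    - [14, 29, 0, 0, 0, 6.5]
    - [14, 29, 0, 0, 0, 6.5]
    - [14, 29, 0, 0, 0, 6.5]
    - [14, 29, 0, 0, 0, 6.5]
    - [14, 29, 0, 0, 0, 6.5]

```text
time: 1.77
tool_pos: [0.4493, 0.006, 0.2311]
tcp_rot: [-0.9, -3.01, 0.0]
force: [0.2, 0.5, 0.3]
grip_width: 0.0435
finger_force: 0.0
```

```bash
cat >> h.py <<'E'
def st():
    s=r.get_state();M=R.from_rotvec(s['tcp_rot']).as_matrix()
    print('t',round(s['time'],2),'tcp',np.round(np.array(s['tool_pos'])*1000,1),'yaw_y',round(np.degrees(np.arctan2(M[1,1],M[0,1])),1),'z',np.round(M[:,2],3),'w',round(s['grip_width']*1000,1),'ff',round(s['finger_force'],1),'F',np.round(s['force'],1),'q',np.round(s['qpos'],2))
    return s,M
E
python3 -c "
from h import *
st()"
```

```text
t 1.77 tcp [449.3   6.  231.1] yaw_y 56.7 z [-0. -0. -1.] w 43.5 ff 0.0 F [0.2 0.5 0.3] q [ 0.01  0.03 -0.39  1.15 -0.    0.59]
```

Emit:
send_rows:
  commands:
    - [7, 14.5, 0, 0, 0, 3.1]
    - [7, 14.5, 0, 0, 0, 3.1]
    - [7, 14.5, 0, 0, 0, 3.1]
    - [7, 14.5, 0, 0, 0, 3.1]
    - [7, 14.5, 0, 0, 0, 3.1]
    - [7, 14.5, 0, 0, 0, 3.1]
    - [7, 14.5, 0, 0, 0, 3.1]
    - [8, 14.5, 0, 0, 0, 3.2]
    - [0, 0, -20, 0, 0, 0]
    - [0, 0, -20, 0, 0, 0]

```text
time: 2.6
tool_pos: [0.5073, 0.1214, 0.1914]
tcp_rot: [0.236, 3.131, 0.001]
force: [0.3, -0.0, -1.0]
grip_width: 0.0436
finger_force: 0.0
```

Emit:
send_rows:
  commands:
    - [0, 0, -20, 0, 0, 0]
    - [0, 0, -20, 0, 0, 0]
    - [0, 0, -15, 0, 0, 0]
    - [0, 0, -14, 0, 0, 0]
    - [0, 0, -14, 0, 0, 0]
    - [0, 0, -14, 0, 0, 0]
    - [0, 0, -14, 0, 0, 0]
    - [0, 0, -14, 0, 0, 0]
    - [0, 0, 0, 0, 0, 0]
    - [0, 0, 0, 0, 0, 0]

```text
time: 3.43
tool_pos: [0.5051, 0.1201, 0.0656]
tcp_rot: [-0.239, -3.13, 0.001]
force: [0.4, -0.7, 0.0]
grip_width: 0.0436
finger_force: 0.0
```

Emit:
send_rows:
  commands:
    - [0, 0, 0, 0, 0, 0]
    - [0, 0, 0, 0, 0, 0]
    - [0, 0, 0, 0, 0, 0]
    - [0, 0, 0, 0, 0, 0]
    - [0, 0, 0, 0, 0, 0]
    - [0, 0, 0, 0, 0, 0]
    - [0, 0, 0, 0, 0, 0]
    - [0, 0, 0, 0, 0, 0]
    - [0, 0, 0, 0, 0, 0]
    - [0, 0, 0, 0, 0, 0]
  hand: 255

```text
time: 4.27
tool_pos: [0.507, 0.1207, 0.0674]
tcp_rot: [0.238, 3.131, 0.001]
force: [-0.8, -0.1, 6.7]
grip_width: 0.0115
finger_force: 59.1
```

```bash
python3 -c "
from h import *
st()
im,d,W=cloud('top')
for n,c,p in blobs(W,.036,.05): print(n,c,rect(p))
save(im[:,150:],'t1.png',1.4)"
```

```text
t 4.27 tcp [507.  120.7  67.4] yaw_y 81.3 z [ 0.002  0.001 -1.   ] w 11.5 ff 59.1 F [-0.8 -0.1  6.7] q [ 0.23  0.29 -0.48  0.8   0.    0.39]
59 [272 159] (array([820.4, 272. ]), array([10.7, 76.2]), 16.9)
44 [312 159] (array([819.1, 183.8]), array([75.6,  4.2]), 86.7)
276 [417 214] (array([698.7, -25.3]), array([55.9, 57.9]), 89.1)
100 [591 350] (array([ 422.6, -361.5]), array([30.8, 24.7]), 82.3)
105 [540 355] (array([ 414.3, -260.3]), array([24.5, 30.6]), 52.2)
101 [485 369] (array([ 389.8, -151.3]), array([24.2, 29.3]), 25.6)
98 [436 390] (array([351., -56.]), array([29.5, 23.4]), 16.8)
108 [508 424] (array([ 283.5, -193.8]), array([23.8, 30.9]), 14.5)
```

Emit:
send_rows:
  commands:
    - [-1.1, -7.4, 0, 0, 0, 0]
    - [-2.2, -14.8, 0, 0, 0, 0]
    - [-2.2, -14.8, 0, 0, 0, 0]
    - [-2.2, -14.8, 0, 0, 0, 0]
    - [-2.2, -14.8, 0, 0, 0, 0]
    - [-2.2, -14.8, 0, 0, 0, 0]
    - [-2.2, -14.8, 0, 0, 0, 0]
    - [-2.2, -14.8, 0, 0, 0, 0]
    - [-2.2, -14.8, 0, 0, 0, 0]
    - [-2.2, -14.8, 0, 0, 0, 0]

```text
time: 5.15
tool_pos: [0.4862, -0.0203, 0.0674]
tcp_rot: [0.237, 3.13, 0.003]
force: [0.4, 3.6, 5.5]
grip_width: 0.0114
finger_force: 59.3
```

Emit:
send_rows:
  commands:
    - [-0.6, -4, 0, 0, 0, 0]
    - [-0.6, -4, 0, 0, 0, 0]
    - [-0.6, -4, 0, 0, 0, 0]
    - [-0.3, -2, 0, 0, 0, 0]
    - [-0.2, -1, 0, 0, 0, 0]
    - [0, 0, 0, 0, 0, 0]
    - [0, 0, 0, 0, 0, 0]
    - [0, 0, 0, 0, 0, 0]
    - [0, 0, 0, 0, 0, 0]
    - [0, 0, 0, 0, 0, 0]

```text
time: 5.98
tool_pos: [0.4842, -0.0338, 0.0674]
tcp_rot: [0.237, 3.13, 0.005]
force: [-0.4, 6.8, 6.7]
grip_width: 0.0112
finger_force: 59.5
```

Emit:
send_rows:
  commands:
    - [-0.3, -2, 0, 0, 0, 0]
    - [-0.3, -2, 0, 0, 0, 0]
    - [0, 0, 0, 0, 0, 0]
    - [0, 0, 0, 0, 0, 0]
    - [0, 0, 0, 0, 0, 0]
    - [0, 0, 0, 0, 0, 0]
    - [0, 0, 0, 0, 0, 0]
    - [0, 0, 0, 0, 0, 0]
    - [0, 0, 0, 0, 0, 0]
    - [0, 0, 0, 0, 0, 0]

```text
time: 6.82
tool_pos: [0.4842, -0.0338, 0.0674]
tcp_rot: [0.233, 3.13, 0.019]
force: [2.2, 22.6, 4.5]
grip_width: 0.0111
finger_force: 59.4
```

The tray is at its outer stop: no movement, and the force rose to 22 N. I release it, lift clear and look.

Emit:
send_rows:
  commands:
    - [0.5, 3.5, 0, 0, 0, 0]
    - [0, 0, 0, 0, 0, 0]
    - [0, 0, 0, 0, 0, 0]
    - [0, 0, 0, 0, 0, 0]
    - [0, 0, 0, 0, 0, 0]
    - [0, 0, 0, 0, 0, 0]
    - [0, 0, 10, 0, 0, 0]
    - [0, 0, 20, 0, 0, 0]
    - [0, 0, 30, 0, 0, 0]
    - [0, 0, 35, 0, 0, 0]
  hand: 125

```text
time: 7.65
tool_pos: [0.4813, -0.0359, 0.1617]
tcp_rot: [-0.239, -3.129, 0.0]
force: [2.0, 0.0, -0.2]
grip_width: 0.0433
finger_force: 0.0
```

Emit:
send_rows:
  commands:
    - [5, -20, 20, 0, 0, 0]
    - [10, -25, 10, 0, 0, 0]
    - [10, -25, 0, 0, 0, 0]
    - [10, -25, 0, 0, 0, 0]
    - [0, -20, 0, 0, 0, 0]
    - [0, -20, 0, 0, 0, 0]
    - [0, 0, 0, 0, 0, 0]
    - [0, 0, 0, 0, 0, 0]
    - [0, 0, 0, 0, 0, 0]
    - [0, 0, 0, 0, 0, 0]

```text
time: 8.48
tool_pos: [0.5177, -0.17, 0.1916]
tcp_rot: [-0.238, -3.133, -0.0]
force: [0.0, -0.3, 0.4]
grip_width: 0.0437
finger_force: 0.0
```

```bash
cat > look.py <<'E'
from h import *
import sys
st()
im,d,W=cloud('top')
for nm,lo,hi in(('h66',.058,.074),('h44',.036,.05),('handle',.094,.106),('bar',.136,.15)):
    for n,c,p in blobs(W,lo,hi): print(nm,n,c,rect(p),round(np.median(p[:,2]),4))
save(im[:,90:],sys.argv[1],1.4)
E
python3 look.py t2.png
```

```text
t 8.48 tcp [ 517.7 -170.   191.6] yaw_y 81.3 z [-0.  0. -1.] w 43.7 ff 0.0 F [ 0.  -0.3  0.4] q [-0.32  0.23 -0.25  1.09  0.   -0.17]
h66 85 [355 334] (array([461.2,  99.1]), array([24.5, 24.4]), 89.2) 0.0664
h66 53 [225 378] (array([379. , 355.8]), array([22.4, 27.5]), 88.6) 0.0622
h44 51 [272 159] (array([819.9, 271.8]), array([ 6.2, 75.1]), 14.1) 0.0427
h44 43 [315 159] (array([819.6, 181.9]), array([75. ,  6.1]), 89.2) 0.0429
h44 299 [417 214] (array([698.1, -25.3]), array([55.9, 57.6]), 89.0) 0.0478
h44 99 [485 369] (array([ 389.6, -151.3]), array([23.7, 28.9]), 25.8) 0.0443
h44 15 [233 375] (array([382.5, 344.2]), array([20.1,  3.4]), 14.2) 0.0418
h44 100 [436 390] (array([351.2, -56.1]), array([29.3, 23.3]), 17.5) 0.0441
handle 161 [271 301] (array([526.6, 262.7]), array([60.5, 71.5]), 68.3) 0.1021
handle 85 [423 320] (array([484.4, -31.9]), array([11.7, 49.7]), 81.7) 0.0995
bar 103 [257 297] (array([528.7, 268.3]), array([50.2, 13. ]), 82.3) 0.1438
```

View pics/t2.png

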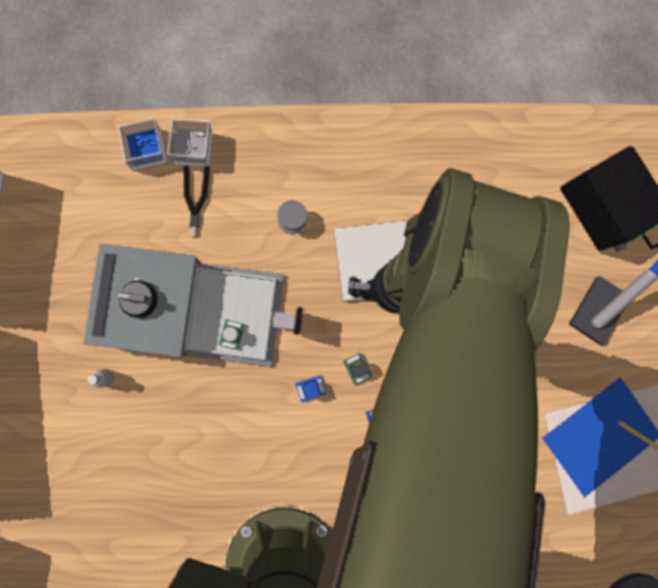

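Picture: the tray is fully out with a single can, at (232,333) in the crop or world (461,99). The handle is at (290,320), which matches the 0.165 stop. Next I pick the can.

Emit:
send_rows:
  commands:
    - [-5.7, 27, 0, 0, 0, 0]
    - [-5.7, 27, 0, 0, 0, 0]
    - [-5.7, 27, 0, 0, 0, 0]
    - [-5.7, 27, 0, 0, 0, 0]
    - [-5.7, 27, 0, 0, 0, 0]
    - [-5.7, 27, 0, 0, 0, 0]
    - [-5.7, 27, 0, 0, 0, 0]
    - [-5.7, 27, 0, 0, 0, 0]
    - [-5.5, 27, -10, 0, 0, 0]
    - [-5.4, 26.5, -15, 0, 0, 0]

```text
time: 9.37
tool_pos: [0.4618, 0.101, 0.1676]
tcp_rot: [0.237, 3.129, 0.002]
force: [0.5, -0.0, -0.7]
grip_width: 0.0434
finger_force: 0.0
```

Emit:
send_rows:
  commands:
    - [0, 0, -20, 0, 0, 0]
    - [0, 0, -25, 0, 0, 0]
    - [0, 0, -20, 0, 0, 0]
    - [0, 0, -15, 0, 0, 0]
    - [0, 0, -15, 0, 0, 0]
    - [0, 0, -15, 0, 0, 0]
    - [0, 0, -10, 0, 0, 0]
    - [0, 0, -10, 0, 0, 0]
    - [0, 0, 0, 0, 0, 0]
    - [0, 0, 0, 0, 0, 0]

```text
time: 10.2
tool_pos: [0.461, 0.0989, 0.0362]
tcp_rot: [-0.238, -3.132, 0.0]
force: [0.4, -0.7, -0.1]
grip_width: 0.0434
finger_force: 0.0
```

Emit:
send_rows:
  commands:
    - [0, 0, 0, 0, 0, 0]
    - [0, 0, 0, 0, 0, 0]
    - [0, 0, 0, 0, 0, 0]
    - [0, 0, 0, 0, 0, 0]
    - [0, 0, 0, 0, 0, 0]
    - [0, 0, 0, 0, 0, 0]
    - [0, 0, 0, 0, 0, 0]
    - [0, 0, 0, 0, 0, 0]
    - [0, 0, 0, 0, 0, 0]
    - [0, 0, 0, 0, 0, 0]
  hand: 255

```text
time: 11.03
tool_pos: [0.4621, 0.0989, 0.0373]
tcp_rot: [0.239, 3.131, 0.001]
force: [-1.5, 0.6, 7.0]
grip_width: 0.0262
finger_force: 59.0
```

Emit:
send_rows:
  commands:
    - [0, 0, 10, 0, 0, 0]
    - [0, 0, 20, 0, 0, 0]
    - [0, 0, 25, 0, 0, 0]
    - [0, 0, 25, 0, 0, 0]
    - [0, 0, 25, 0, 0, 0]
    - [0, 0, 15, 0, 0, 0]
    - [0, 0, 0, 0, 0, 0]
    - [0, 0, 0, 0, 0, 0]
    - [0, 0, 0, 0, 0, 0]
    - [0, 0, 0, 0, 0, 0]

```text
time: 11.87
tool_pos: [0.4603, 0.0985, 0.1551]
tcp_rot: [-0.239, -3.13, 0.001]
force: [0.0, 0.3, -0.7]
grip_width: 0.0265
finger_force: 59.0
```

Emit:
send_rows:
  commands:
    - [7.3, -14.6, 0, 0, 0, 0]
    - [14.6, -29.2, 0, 0, 0, 0]
    - [14.6, -29.2, 0, 0, 0, 0]
    - [14.6, -29.2, 0, 0, 0, 0]
    - [14.6, -29.2, 0, 0, 0, 0]
    - [14.6, -29.2, 0, 0, 0, 0]
    - [14.6, -29.2, 0, 0, 0, 0]
    - [14.6, -29.2, 0, 0, 0, 0]
    - [14.6, -29.2, 0, 0, 0, 0]
    - [14.6, -29.2, 0, 0, 0, 0]

```text
time: 12.7
tool_pos: [0.5996, -0.18, 0.1545]
tcp_rot: [-0.239, -3.13, -0.001]
force: [0.4, -0.4, -0.5]
grip_width: 0.0262
finger_force: 59.2
```

Run:
```python
from h import *
st()
im,d=cams.get_image('side'); save(im[120:300,150:420],'s3.png',2.5)
```

```text
t 12.7 tcp [ 599.6 -180.   154.5] yaw_y 81.3 z [-0.003  0.001 -1.   ] w 26.2 ff 59.2 F [ 0.4 -0.4 -0.5] q [-0.29  0.4  -0.1   1.07  0.   -0.14]
```

View pics/s3.png

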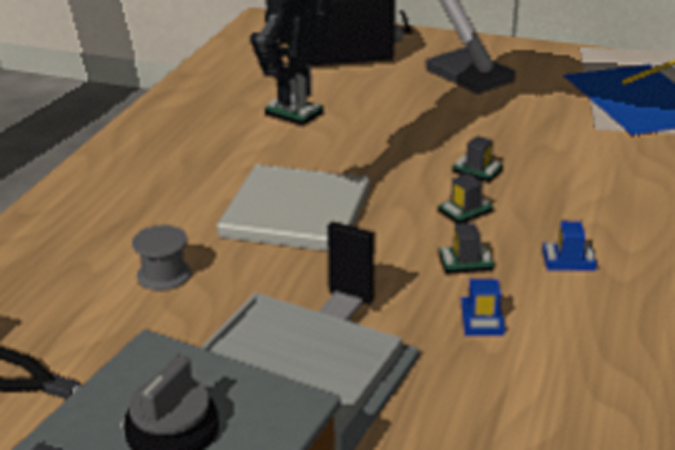

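The side view shows the can held level at (293,90) in the crop, the tray empty and the three raws standing. I place the can on the foam.

Emit:
send_rows:
  commands:
    - [3, -5.5, -20, 0, 0, 0]
    - [3, -5.5, -20, 0, 0, 0]
    - [0, 0, -20, 0, 0, 0]
    - [0, 0, -20, 0, 0, 0]
    - [0, 0, -15, 0, 0, 0]
    - [0, 0, -10, 0, 0, 0]
    - [0, 0, -6, 0, 0, 0]
    - [0, 0, -4, 0, 0, 0]
    - [0, 0, -3, 0, 0, 0]
    - [0, 0, 0, 0, 0, 0]

```text
time: 13.58
tool_pos: [0.6062, -0.1896, 0.0382]
tcp_rot: [0.239, 3.132, -0.0]
force: [0.4, 0.5, -1.5]
grip_width: 0.0264
finger_force: 59.3
```

Emit:
send_rows:
  commands:
    - [0, 0, 0, 0, 0, 0]
    - [0, 0, 0, 0, 0, 0]
    - [0, 0, 0, 0, 0, 0]
    - [0, 0, 0, 0, 0, 0]
    - [0, 0, 0, 0, 0, 0]
    - [0, 0, 0, 0, 0, 0]
    - [0, 0, 10, 0, 0, 0]
    - [0, 0, 25, 0, 0, 0]
    - [0, 0, 35, 0, 0, 0]
    - [0, 0, 35, 0, 0, 0]
  hand: 125

```text
time: 14.42
tool_pos: [0.6051, -0.1894, 0.1443]
tcp_rot: [-0.239, -3.13, -0.001]
force: [1.5, -0.3, -0.6]
grip_width: 0.0439
finger_force: 0.0
```

```bash
cat > m.py <<'E'
from h import *
st()
for n in('top','side'):
    im,d,W=cloud(n)
    for nm,lo,hi in(('h66',.058,.074),('h44',.038,.05)):
        for k,c,p in blobs(W,lo,hi,(.2,.7,-.5,.2)): print(n,nm,k,c,rect(p),round(np.median(p[:,2]),4))
E
python3 m.py
```

```text
t 14.42 tcp [ 605.1 -189.4  144.3] yaw_y 81.3 z [-0.002  0.001 -1.   ] w 43.9 ff 0.0 F [ 1.5 -0.3 -0.6] q [-0.3   0.42 -0.09  1.06 -0.   -0.15]
top h66 74 [502 258] (array([ 604.4, -187.9]), array([22.2, 25.2]), 1.9) 0.0646
top h44 155 [418 220] (array([684.3, -25.4]), array([30.5, 56.3]), 1.6) 0.0479
top h44 67 [482 369] (array([ 389.5, -150.8]), array([22.8, 27.9]), 25.8) 0.0442
top h44 99 [436 390] (array([351.3, -56. ]), array([29.6, 23.3]), 17.4) 0.0439
side h66 48 [374 264] (array([ 607.6, -187.4]), array([25.7, 26.7]), 47.3) 0.0635
side h66 98 [406 313] (array([485.9, -27.7]), array([10.1, 50.2]), 84.6) 0.0659
side h66 21 [398 402] (array([422.7, 192.6]), array([13.1,  2.8]), 71.4) 0.0672
side h44 50 [479 248] (array([ 422.2, -361.9]), array([29.6, 24. ]), 74.3) 0.0435
side h44 61 [472 270] (array([ 416.4, -260.1]), array([25., 32.]), 52.0) 0.0433
side h44 30 [375 273] (array([ 603. , -180.8]), array([23.8, 10.8]), 23.8) 0.0439
side h44 69 [472 298] (array([ 391.5, -151.1]), array([23.5, 30.4]), 28.2) 0.0437
side h44 66 [530 297] (array([ 285.1, -192.3]), array([24.5, 32.2]), 12.0) 0.0437
side h44 116 [304 305] (array([685.1, -26.3]), array([29.7, 56.2]), 0.4) 0.0477
side h44 71 [407 324] (array([484.7, -28.8]), array([ 7.5, 46.5]), 86.8) 0.0441
side h44 85 [481 329] (array([352.5, -57.1]), array([30. , 25.4]), 25.1) 0.0435
side h44 15 [398 413] (array([423.4, 192. ]), array([14.4,  1.6]), 77.8) 0.0444
```

Emit:
send_rows:
  commands:
    - [-18.3, -17.3, 0, 0, 0, 0]
    - [-18.3, -17.3, 0, 0, 0, 0]
    - [-18.3, -17.3, 0, 0, 0, 0]
    - [-18.3, -17.3, 0, 0, 0, 0]
    - [-18.3, -17.3, 0, 0, 0, 0]
    - [-18.3, -17.3, 0, 0, 0, -1]
    - [-18.3, -17.3, 0, 0, 0, -1]
    - [-18.3, -17.3, 0, 0, 0, -1]
    - [-18.3, -17.3, -10, 0, 0, 0]
    - [-17.8, -16.9, -20, 0, 0, 0]
  hand: 110

```text
time: 15.35
tool_pos: [0.4242, -0.3644, 0.1156]
tcp_rot: [0.32, 3.121, -0.005]
force: [-0.1, -0.6, -0.2]
grip_width: 0.0487
finger_force: 0.0
```

Emit:
send_rows:
  commands:
    - [0, 0, -20, 0, 0, 0]
    - [0, 0, -20, 0, 0, 0]
    - [0, 0, -15, 0, 0, 0]
    - [0, 0, -13, 0, 0, 0]
    - [0, 0, -10, 0, 0, 0]
    - [0, 0, -10, 0, 0, 0]
    - [0, 0, -7, 0, 0, 0]
    - [0, 0, -5, 0, 0, 0]
    - [0, 0, 0, 0, 0, 0]
    - [0, 0, 0, 0, 0, 0]

```text
time: 16.18
tool_pos: [0.4237, -0.3623, 0.0134]
tcp_rot: [0.321, 3.125, -0.0]
force: [0.4, -0.0, 0.0]
grip_width: 0.0484
finger_force: 0.0
```

Emit:
send_rows:
  commands:
    - [0, 0, 0, 0, 0, 0]
    - [0, 0, 0, 0, 0, 0]
    - [0, 0, 0, 0, 0, 0]
    - [0, 0, 0, 0, 0, 0]
    - [0, 0, 0, 0, 0, 0]
    - [0, 0, 0, 0, 0, 0]
    - [0, 0, 0, 0, 0, 0]
    - [0, 0, 0, 0, 0, 0]
    - [0, 0, 0, 0, 0, 0]
    - [0, 0, 0, 0, 0, 0]
  hand: 255

```text
time: 17.02
tool_pos: [0.4243, -0.3629, 0.0143]
tcp_rot: [0.321, 3.124, -0.002]
force: [0.9, 0.3, 6.7]
grip_width: 0.0291
finger_force: 59.4
```

Emit:
send_rows:
  commands:
    - [0, 0, 10, 0, 0, 0]
    - [0, 0, 20, 0, 0, 0]
    - [0, 0, 25, 0, 0, 0]
    - [0, 0, 25, 0, 0, 0]
    - [0, 0, 25, 0, 0, 0]
    - [0, 0, 25, 0, 0, 0]
    - [3, 12, 0, 0, 0, 0]
    - [6, 24, 0, 0, 0, 0]
    - [6, 24, 0, 0, 0, 0]
    - [6, 24, 0, 0, 0, 0]

```text
time: 17.85
tool_pos: [0.444, -0.2768, 0.143]
tcp_rot: [-0.322, -3.124, -0.001]
force: [-0.5, 0.2, -1.3]
grip_width: 0.0295
finger_force: 58.9
```

Emit:
send_rows:
  commands:
    - [8, 32, 0, 0, 0, 0]
    - [8, 32, 0, 0, 0, 0]
    - [8, 32, 0, 0, 0, 0]
    - [8, 32, 0, 0, 0, 0]
    - [8, 32, 0, 0, 0, 0]
    - [8, 32, 0, 0, 0, 1]
    - [8, 32, 0, 0, 0, 1]
    - [8, 32, 0, 0, 0, 1]
    - [8, 32, 0, 0, 0, 0]
    - [8, 32, 0, 0, 0, 0]

```text
time: 18.68
tool_pos: [0.5237, 0.0437, 0.1429]
tcp_rot: [-0.238, -3.131, 0.0]
force: [1.2, 0.2, -0.9]
grip_width: 0.0291
finger_force: 59.0
```

Emit:
send_rows:
  commands:
    - [8, 32, 0, 0, 0, 0]
    - [8, 32, 0, 0, 0, 0]
    - [5, 26, 0, 0, 0, 0]
    - [0, 0, 0, 0, 0, 0]
    - [0, 0, 0, 0, 0, 0]
    - [0, 0, -20, 0, 0, 0]
    - [0, 0, -20, 0, 0, 0]
    - [0, 0, -20, 0, 0, 0]
    - [0, 0, -15, 0, 0, 0]
    - [0, 0, 0, 0, 0, 0]

```text
time: 19.52
tool_pos: [0.542, 0.1298, 0.0649]
tcp_rot: [-0.241, -3.126, 0.004]
force: [-0.1, -0.4, -1.8]
grip_width: 0.0292
finger_force: 59.1
```

```bash
python3 m.py; python3 -c "
from h import *
im,d=cams.get_image('side'); save(im[150:380,120:420],'s4.png',2.2)"
```

```text
t 19.52 tcp [542.  129.8  64.9] yaw_y 81.2 z [-0.006 -0.002 -1.   ] w 29.2 ff 59.1 F [-0.1 -0.4 -1.8] q [ 0.24  0.36 -0.38  0.83 -0.    0.39]
top h66 83 [502 257] (array([ 606.2, -188. ]), array([25.8, 25.1]), 87.1) 0.0643
top h66 26 [344 304] (array([519.3, 118.8]), array([12. , 15.5]), 88.6) 0.0621
top h44 143 [417 220] (array([684.1, -25.2]), array([29.2, 55.9]), 0.2) 0.0476
top h44 105 [540 355] (array([ 414.1, -260.3]), array([25. , 30.7]), 52.2) 0.0437
top h44 100 [485 369] (array([ 389.7, -151.3]), array([23.4, 29.1]), 24.8) 0.044
top h44 99 [436 390] (array([351.2, -56. ]), array([29.5, 23.2]), 17.3) 0.0446
top h44 105 [508 424] (array([ 283.2, -193.8]), array([24.5, 30.4]), 16.4) 0.0439
side h66 50 [374 264] (array([ 606. , -188.2]), array([26. , 29.4]), 0.9) 0.0635
side h66 98 [406 313] (array([486. , -28.2]), array([ 9.8, 50.4]), 86.7) 0.066
side h66 126 [350 364] (array([525. , 134.3]), array([45.4, 22.1]), 68.3) 0.0651
side h66 23 [398 403] (array([422.4, 191.9]), array([13.7,  2.6]), 78.8) 0.0662
side h44 63 [472 270] (array([ 415.4, -258.3]), array([26.5, 32.6]), 54.8) 0.0432
side h44 27 [375 274] (array([ 602.8, -181.6]), array([24.4,  9.4]), 32.7) 0.0433
side h44 70 [472 298] (array([ 391.8, -152.2]), array([22.9, 31.6]), 25.9) 0.0433
side h44 66 [530 297] (array([ 285.9, -191.7]), array([24.1, 29. ]), 14.1) 0.0436
side h44 115 [304 305] (array([684.9, -25.5]), array([29.2, 57.9]), 0.5) 0.0478
side h44 67 [407 324] (array([483.9, -29. ]), array([ 7.7, 45.9]), 84.1) 0.0443
side h44 85 [482 329] (array([352.3, -57.3]), array([29.5, 25. ]), 15.4) 0.0434
side h44 16 [398 413] (array([423.3, 191.8]), array([12.5,  1.7]), 73.5) 0.0434
```

View pics/s4.png

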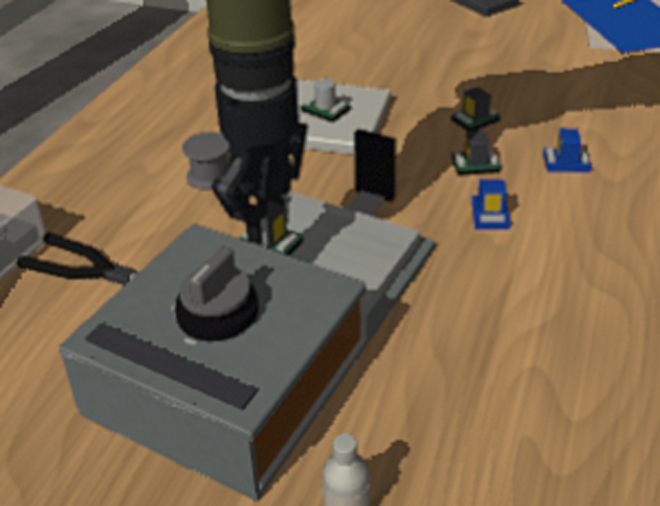

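The can stands on the foam at (325,95) in the crop. The raw is held level over the tray at (280,240). I lower and release it.

Emit:
send_rows:
  commands:
    - [2, 1, -8, 0, 0, 0]
    - [0, 0, -8, 0, 0, 0]
    - [0, 0, -5, 0, 0, 0]
    - [0, 0, -3, 0, 0, 0]
    - [0, 0, -2, 0, 0, 0]
    - [0, 0, -1.5, 0, 0, 0]
    - [0, 0, 0, 0, 0, 0]
    - [0, 0, 0, 0, 0, 0]
    - [0, 0, 0, 0, 0, 0]
    - [0, 0, 0, 0, 0, 0]

```text
time: 20.5
tool_pos: [0.5481, 0.1331, 0.0448]
tcp_rot: [0.238, 3.13, 0.003]
force: [-12.6, -5.5, 34.1]
grip_width: 0.0291
finger_force: 77.4
```

Emit:
send_rows:
  commands:
    - [0, 0, 0, 0, 0, 0]
    - [0, 0, 0, 0, 0, 0]
    - [0, 0, 0, 0, 0, 0]
    - [0, 0, 0, 0, 0, 0]
    - [0, 0, 0, 0, 0, 0]
    - [0, 0, 0, 0, 0, 0]
    - [0, 0, 10, 0, 0, 0]
    - [0, 0, 25, 0, 0, 0]
    - [0, 0, 35, 0, 0, 0]
    - [0, 0, 35, 0, 0, 0]
  hand: 110

```text
time: 21.33
tool_pos: [0.5465, 0.1323, 0.1462]
tcp_rot: [-0.239, -3.13, 0.001]
force: [1.4, -0.2, -0.3]
grip_width: 0.0482
finger_force: 0.0
```

```bash
python3 m.py | grep -v 'side h44'; python3 -c "
from h import *
im,d,W=cloud('side'); np.savez('s5.npz',im=im,W=W)
a=im[210:300,200:330]; save(a,'s5.png',5)
m=(np.abs(W[...,0]-.53)<.06)&(np.abs(W[...,1]-.12)<.06)
for lo in np.arange(.01,.08,.004):
  k=m&(W[...,2]>=lo)&(W[...,2]<lo+.004); print(round(lo,3),k.sum(), np.round(W[k].mean(0)*1000) if k.any() else '')"
```

```text
t 21.33 tcp [546.5 132.3 146.2] yaw_y 81.3 z [-0.002 -0.001 -1.   ] w 48.2 ff 0.0 F [ 1.4 -0.2 -0.3] q [ 0.24  0.29 -0.27  1.01 -0.    0.39]
top h66 84 [502 257] (array([ 606.4, -188.3]), array([25. , 25.8]), 1.3) 0.0639
top h66 21 [340 295] (array([536.6, 128.6]), array([17.1,  8.6]), 78.3) 0.0658
top h44 147 [418 220] (array([684. , -26.4]), array([53. , 29.7]), 88.9) 0.0479
top h44 103 [540 355] (array([ 414.1, -259.9]), array([24.9, 29.8]), 50.4) 0.0437
top h44 100 [485 369] (array([ 389.7, -151.6]), array([23.3, 29.5]), 24.8) 0.0438
top h44 99 [436 390] (array([351.3, -56. ]), array([29.5, 23.3]), 17.4) 0.0438
top h44 105 [508 424] (array([ 283.4, -193.9]), array([23.8, 30.8]), 14.8) 0.0441
side h66 50 [374 264] (array([ 607.8, -188. ]), array([25.2, 27.9]), 58.6) 0.0635
side h66 100 [406 314] (array([486.1, -28.8]), array([ 8.1, 50.1]), 86.1) 0.066
side h66 114 [339 361] (array([545.2, 132.3]), array([30.8, 23.9]), 80.1) 0.0658
side h66 23 [398 403] (array([422.7, 192.7]), array([14.4,  2.2]), 77.2) 0.0668
0.01 0 
0.014 0 
0.018 199 [510.  82.  21.]
0.022 281 [510.  85.  23.]
0.026 25 [583.  84.  28.]
0.03 23 [569.  92.  31.]
0.034 0 
0.038 1 [533. 122.  40.]
0.042 4 [534. 124.  44.]
0.046 4 [533. 126.  48.]
0.05 4 [533. 127.  52.]
0.054 10 [534. 131.  56.]
0.058 9 [535. 130.  59.]
0.062 52 [544. 133.  65.]
0.066 52 [546. 132.  67.]
0.07 0 
0.074 0 
0.078 0
```

View pics/s5.png

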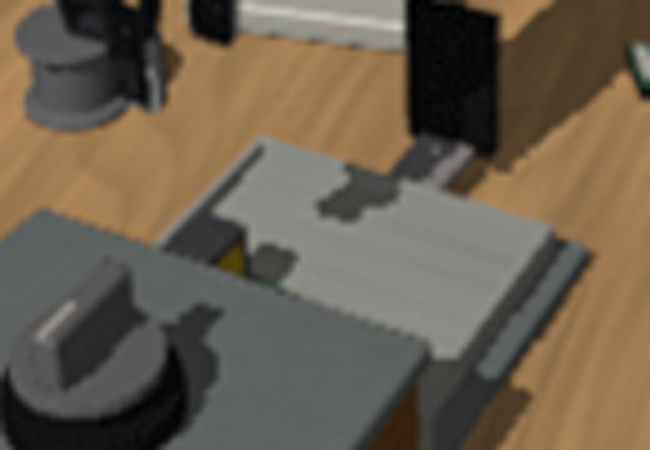

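The module stands flat, with its top at 66 mm, at (545,132). It had only slipped down in the grip a little. Next is the middle raw at (414,-260).

Emit:
send_rows:
  commands:
    - [-11, -32.7, 0, 0, 0, -3]
    - [-11, -32.7, 0, 0, 0, -3]
    - [-11, -32.7, 0, 0, 0, -3]
    - [-11, -32.7, 0, 0, 0, -3]
    - [-11, -32.7, 0, 0, 0, -3]
    - [-11, -32.7, 0, 0, 0, -3]
    - [-11, -32.7, 0, 0, 0, -3]
    - [-11, -32.7, 0, 0, 0, -3]
    - [-11, -32.7, 0, 0, 0, -3]
    - [-11, -32.7, 0, 0, 0, -3]

```text
time: 22.32
tool_pos: [0.436, -0.1953, 0.1445]
tcp_rot: [-1.044, -2.961, -0.0]
force: [0.8, 0.2, 0.2]
grip_width: 0.0486
finger_force: 0.0
```

Emit:
send_rows:
  commands:
    - [-11, -32.7, 0, 0, 0, 0]
    - [-11, -32.5, -10, 0, 0, 0]
    - [0, 0, -25, 0, 0, 0]
    - [0, 0, -25, 0, 0, 0]
    - [0, 0, -20, 0, 0, 0]
    - [0, 0, -20, 0, 0, 0]
    - [0, 0, -15, 0, 0, 0]
    - [0, 0, -10, 0, 0, 0]
    - [0, 0, -7, 0, 0, 0]
    - [0, 0, 0, 0, 0, 0]

```text
time: 23.15
tool_pos: [0.4143, -0.2586, 0.0121]
tcp_rot: [-1.04, -2.961, -0.001]
force: [0.2, -0.4, 0.9]
grip_width: 0.0482
finger_force: 0.0
```

Emit:
send_rows:
  commands:
    - [0, 0, 0, 0, 0, 0]
    - [0, 0, 0, 0, 0, 0]
    - [0, 0, 0, 0, 0, 0]
    - [0, 0, 0, 0, 0, 0]
    - [0, 0, 0, 0, 0, 0]
    - [0, 0, 0, 0, 0, 0]
    - [0, 0, 0, 0, 0, 0]
    - [0, 0, 0, 0, 0, 0]
    - [0, 0, 0, 0, 0, 0]
    - [0, 0, 0, 0, 0, 0]
  hand: 255

```text
time: 23.98
tool_pos: [0.4163, -0.2599, 0.0147]
tcp_rot: [1.041, 2.962, -0.0]
force: [0.2, 1.0, 6.3]
grip_width: 0.0232
finger_force: 59.7
```

Emit:
send_rows:
  commands:
    - [0, 0, 10, 0, 0, 0]
    - [0, 0, 20, 0, 0, 0]
    - [0, 0, 25, 0, 0, 0]
    - [0, 0, 25, 0, 0, 0]
    - [0, 0, 25, 0, 0, 0]
    - [0, 0, 25, 0, 0, 0]
    - [2, 15, 0, 0, 0, 1]
    - [4, 25, 0, 0, 0, 3]
    - [4, 25, 0, 0, 0, 3]
    - [4, 25, 0, 0, 0, 3]

```text
time: 24.82
tool_pos: [0.4293, -0.1686, 0.1445]
tcp_rot: [0.777, 3.044, 0.0]
force: [0.0, 0.4, -1.5]
grip_width: 0.0232
finger_force: 58.8
```

Emit:
send_rows:
  commands:
    - [4, 30, 0, 0, 0, 3]
    - [4, 30, 0, 0, 0, 3]
    - [4, 30, 0, 0, 0, 3]
    - [4, 30, 0, 0, 0, 3]
    - [4, 30, 0, 0, 0, 3]
    - [4, 30, 0, 0, 0, 3]
    - [4, 30, 0, 0, 0, 2.4]
    - [4, 30, 0, 0, 0, 0]
    - [4, 30, 0, 0, 0, 0]
    - [4, 30, 0, 0, 0, 0]

```text
time: 25.65
tool_pos: [0.4692, 0.132, 0.1443]
tcp_rot: [-0.228, -3.133, 0.0]
force: [0.8, -0.4, -1.3]
grip_width: 0.0233
finger_force: 58.8
```

Emit:
send_rows:
  commands:
    - [2, 12, 0, 0, 0, 0]
    - [0, 0, 0, 0, 0, 0]
    - [0, 0, -20, 0, 0, 0]
    - [0, 0, -20, 0, 0, 0]
    - [0, 0, -20, 0, 0, 0]
    - [0, 0, -15, 0, 0, 0]
    - [0, 0, -5, 0, 0, 0]
    - [0, 0, 0, 0, 0, 0]
    - [0, 0, 0, 0, 0, 0]
    - [0, 0, 0, 0, 0, 0]

```text
time: 26.48
tool_pos: [0.4724, 0.1424, 0.0649]
tcp_rot: [0.229, 3.132, 0.001]
force: [0.1, -0.3, -1.4]
grip_width: 0.0235
finger_force: 59.0
```

```bash
python3 m.py; python3 -c "
from h import *
im,d=cams.get_image('side'); save(im[190:320,200:400],'s6.png',3.5)"
```

```text
t 26.48 tcp [472.4 142.4  64.9] yaw_y 81.6 z [ 0.002  0.    -1.   ] w 23.5 ff 59.0 F [ 0.1 -0.3 -1.4] q [ 0.29  0.25 -0.54  0.78 -0.    0.44]
top h66 83 [502 257] (array([ 605.3, -188.3]), array([25.5, 26.9]), 83.8) 0.064
top h66 96 [338 291] (array([544.9, 131.7]), array([28.1, 24.3]), 78.0) 0.0662
top h44 150 [417 220] (array([684.2, -25.4]), array([29.8, 56.1]), 2.2) 0.0476
top h44 99 [436 390] (array([351.1, -56. ]), array([29.6, 23.3]), 17.0) 0.0437
top h44 101 [486 390] (array([ 349.2, -152.9]), array([24. , 29.7]), 24.8) 0.0442
top h44 107 [508 424] (array([ 283.1, -193.5]), array([24.4, 30.2]), 14.2) 0.0437
side h66 62 [411 315] (array([475.4, -28.3]), array([29.5,  8.6]), 1.1) 0.0666
side h66 117 [339 361] (array([545.4, 131.7]), array([31.9, 24.6]), 80.4) 0.0657
side h66 92 [387 377] (array([458.8, 142.1]), array([49. , 13.3]), 79.8) 0.0622
side h66 21 [398 402] (array([422.7, 191.9]), array([12.5,  1.8]), 77.1) 0.0667
side h44 69 [530 297] (array([ 285.7, -193.2]), array([24. , 34.6]), 13.6) 0.0438
side h44 120 [304 305] (array([685.1, -27. ]), array([29.5, 58.8]), 0.7) 0.048
side h44 67 [492 302] (array([ 351.9, -152.7]), array([20.8, 31.1]), 22.8) 0.0436
side h44 48 [410 325] (array([477. , -27.6]), array([32.4,  7.9]), 0.2) 0.0439
side h44 87 [482 329] (array([352. , -56.7]), array([30., 25.]), 14.1) 0.0438
side h44 18 [398 414] (array([423.1, 192. ]), array([15.3,  1.7]), 80.7) 0.0428
```

View pics/s6.png

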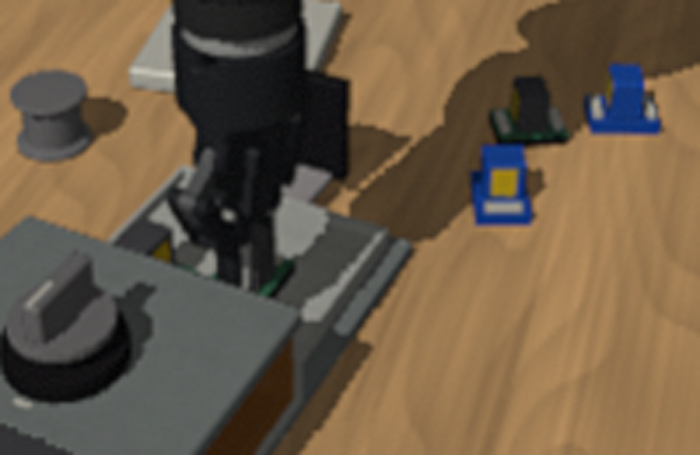

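The module is held level over the tray. The remaining raw, A, has been knocked to (350,-153). I lower B and release it.

Emit:
send_rows:
  commands:
    - [0, 0, -8, 0, 0, 0]
    - [0, 0, -7, 0, 0, 0]
    - [0, 0, -5, 0, 0, 0]
    - [0, 0, -3, 0, 0, 0]
    - [0, 0, -2, 0, 0, 0]
    - [0, 0, -1.5, 0, 0, 0]
    - [0, 0, 0, 0, 0, 0]
    - [0, 0, 0, 0, 0, 0]
    - [0, 0, 0, 0, 0, 0]
    - [0, 0, 0, 0, 0, 0]

```text
time: 27.47
tool_pos: [0.4718, 0.143, 0.0425]
tcp_rot: [0.226, 3.132, 0.004]
force: [-22.2, -12.7, 63.5]
grip_width: 0.0232
finger_force: 83.1
```

Emit:
send_rows:
  commands:
    - [0, 0, 0, 0, 0, 0]
    - [0, 0, 0, 0, 0, 0]
    - [0, 0, 0, 0, 0, 0]
    - [0, 0, 0, 0, 0, 0]
    - [0, 0, 0, 0, 0, 0]
    - [0, 0, 0, 0, 0, 0]
    - [0, 0, 10, 0, 0, 0]
    - [0, 0, 25, 0, 0, 0]
    - [0, 0, 35, 0, 0, 0]
    - [0, 0, 35, 0, 0, 0]
  hand: 110

```text
time: 28.3
tool_pos: [0.4703, 0.142, 0.1424]
tcp_rot: [-0.228, -3.131, 0.001]
force: [1.5, 0.5, 0.7]
grip_width: 0.0482
finger_force: 0.0
```

```bash
python3 m.py|grep -v 'top h44'; python3 -c "
from h import *
im,d,W=cloud('top')
a=im[190:270,210:310]; save(a,'t7.png',6)"
```

```text
t 28.3 tcp [470.3 142.  142.4] yaw_y 81.7 z [-0.003 -0.001 -1.   ] w 48.2 ff 0.0 F [1.5 0.5 0.7] q [ 0.29  0.17 -0.44  0.96  0.    0.44]
top h66 83 [502 257] (array([ 606.2, -188.3]), array([26.2, 24.9]), 89.3) 0.064
top h66 94 [338 291] (array([544.9, 132.2]), array([27.7, 23.9]), 78.7) 0.0658
side h66 100 [406 313] (array([486.1, -28.5]), array([10.4, 50.2]), 87.1) 0.0663
side h66 114 [339 361] (array([545.8, 132.5]), array([31.6, 24.3]), 80.5) 0.0658
side h66 138 [379 375] (array([472., 142.]), array([25.7, 30.2]), 81.5) 0.0657
side h66 23 [398 403] (array([422.5, 192.4]), array([12.8,  3.5]), 71.1) 0.0656
side h44 66 [530 297] (array([ 284.9, -191.2]), array([24.1, 30.3]), 12.1) 0.0436
side h44 123 [304 305] (array([684. , -24.7]), array([31.7, 56.7]), 0.3) 0.048
side h44 69 [492 302] (array([ 351.8, -152. ]), array([21.4, 32.2]), 24.9) 0.0435
side h44 71 [407 323] (array([484.8, -28.1]), array([ 8.7, 47.8]), 86.0) 0.0442
side h44 90 [482 329] (array([352.2, -57.6]), array([29.6, 25.6]), 15.4) 0.0436
side h44 17 [398 413] (array([422.9, 192.2]), array([12.5,  2.2]), 73.6) 0.0443
```

View pics/t7.png

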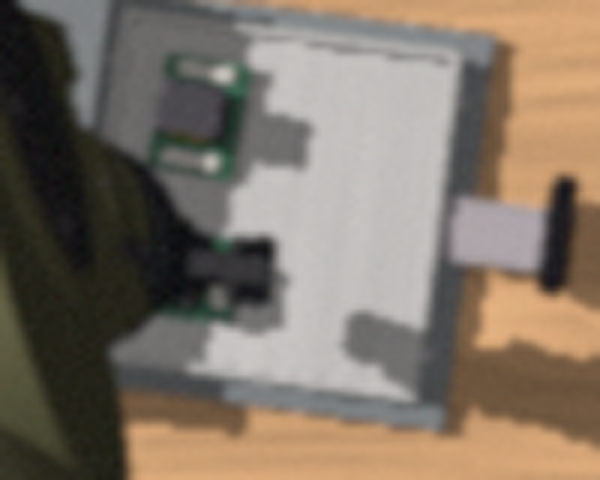

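Both modules stand flat on the tray, with block tops at 66 mm. Now module A at its new place. I will set this one down more gently.

Emit:
send_rows:
  commands:
    - [-12, -29.5, 0, 0, 0, 3.3]
    - [-12, -29.5, 0, 0, 0, 3.3]
    - [-12, -29.5, 0, 0, 0, 3.3]
    - [-12, -29.5, 0, 0, 0, 3.3]
    - [-12, -29.5, 0, 0, 0, 3.3]
    - [-12, -29.5, 0, 0, 0, 3.3]
    - [-12, -29.5, 0, 0, 0, 3.3]
    - [-12, -29.5, 0, 0, 0, 3.3]
    - [-12, -29.5, 0, 0, 0, 3.3]
    - [-12, -29, 0, 0, 0, 3.3]

```text
time: 29.28
tool_pos: [0.3498, -0.1528, 0.1408]
tcp_rot: [0.676, -3.066, -0.002]
force: [0.5, -1.4, -0.7]
grip_width: 0.0485
finger_force: 0.0
```

Emit:
send_rows:
  commands:
    - [0, 0, -10, 0, 0, 0]
    - [0, 0, -20, 0, 0, 0]
    - [0, 0, -20, 0, 0, 0]
    - [0, 0, -20, 0, 0, 0]
    - [0, 0, -20, 0, 0, 0]
    - [0, 0, -15, 0, 0, 0]
    - [0, 0, -10, 0, 0, 0]
    - [0, 0, -8, 0, 0, 0]
    - [0, 0, -4, 0, 0, 0]
    - [0, 0, 0, 0, 0, 0]

```text
time: 30.12
tool_pos: [0.3504, -0.1514, 0.0141]
tcp_rot: [0.671, -3.067, -0.002]
force: [-1.1, -0.2, 0.9]
grip_width: 0.0487
finger_force: 0.0
```

```bash
python3 m.py|grep -E '^t |h44'
```

```text
t 30.12 tcp [ 350.4 -151.4   14.1] yaw_y 114.7 z [-0.002  0.001 -1.   ] w 48.7 ff 0.0 F [-1.1 -0.2  0.9] q [-0.41  0.14 -0.83  0.6   0.   -0.84]
top h44 145 [418 220] (array([684.2, -25.4]), array([30.1, 56.2]), 1.2) 0.0477
top h44 98 [436 390] (array([351. , -56.2]), array([29. , 23.3]), 17.4) 0.0442
side h44 33 [375 273] (array([ 601.7, -180.4]), array([24.3, 13. ]), 32.9) 0.0438
side h44 39 [488 298] (array([ 362. , -155.1]), array([11.4, 44.1]), 11.1) 0.0437
side h44 65 [530 297] (array([ 285.4, -192.2]), array([23.7, 30.3]), 17.2) 0.0438
side h44 119 [304 305] (array([684.6, -24.9]), array([57.9, 29.3]), 89.4) 0.0481
side h44 28 [495 311] (array([ 340.3, -119.8]), array([18.6, 10.7]), 6.0) 0.0437
side h44 71 [406 323] (array([485.1, -29. ]), array([ 7.6, 47.1]), 86.2) 0.0443
side h44 90 [481 329] (array([352. , -56.3]), array([30.3, 26.4]), 19.1) 0.0434
side h44 19 [398 413] (array([423. , 191.5]), array([13.2,  2.3]), 76.4) 0.0453
```

Emit:
send_rows:
  commands:
    - [0, 0, 0, 0, 0, 0]
    - [0, 0, 0, 0, 0, 0]
    - [0, 0, 0, 0, 0, 0]
    - [0, 0, 0, 0, 0, 0]
    - [0, 0, 0, 0, 0, 0]
    - [0, 0, 0, 0, 0, 0]
    - [0, 0, 0, 0, 0, 0]
    - [0, 0, 0, 0, 0, 0]
    - [0, 0, 0, 0, 0, 0]
    - [0, 0, 0, 0, 0, 0]
  hand: 255

```text
time: 31.05
tool_pos: [0.3524, -0.1524, 0.0161]
tcp_rot: [-0.671, 3.068, -0.002]
force: [-0.4, -1.0, 5.9]
grip_width: 0.0291
finger_force: 60.1
```

Emit:
send_rows:
  commands:
    - [0, 0, 10, 0, 0, 0]
    - [0, 0, 20, 0, 0, 0]
    - [0, 0, 25, 0, 0, 0]
    - [0, 0, 25, 0, 0, 0]
    - [0, 0, 25, 0, 0, 0]
    - [0, 0, 25, 0, 0, 0]
    - [8, 9, 0, 0, 0, 0]
    - [16, 18, 0, 0, 0, -3]
    - [18, 20, 0, 0, 0, -3]
    - [18, 20, 0, 0, 0, -3]

```text
time: 31.88
tool_pos: [0.4121, -0.0843, 0.1457]
tcp_rot: [-0.422, 3.112, -0.001]
force: [0.5, -0.9, -1.9]
grip_width: 0.0291
finger_force: 59.4
```

Emit:
send_rows:
  commands:
    - [18, 20, 0, 0, 0, -3]
    - [18, 20, 0, 0, 0, -3]
    - [18, 20, 0, 0, 0, -3]
    - [18, 20, 0, 0, 0, -3]
    - [18, 20, 0, 0, 0, -3]
    - [18, 20, 0, 0, 0, -3]
    - [18, 24, 0, 0, 0, -3]
    - [0, 0, 0, 0, 0, -3]
    - [0, 0, 0, 0, 0, 0]
    - [0, 0, 0, 0, 0, 0]

```text
time: 32.72
tool_pos: [0.5369, 0.0591, 0.1449]
tcp_rot: [-0.225, -3.132, 0.001]
force: [0.6, -0.1, -1.8]
grip_width: 0.0289
finger_force: 59.6
```

Emit:
send_rows:
  commands:
    - [0, 0, -20, 0, 0, 0]
    - [0, 0, -20, 0, 0, 0]
    - [0, 0, -20, 0, 0, 0]
    - [0, 0, -15, 0, 0, 0]
    - [0, 0, -10, 0, 0, 0]
    - [0, 0, 0, 0, 0, 0]
    - [0, 0, 0, 0, 0, 0]
    - [0, 0, 0, 0, 0, 0]
    - [0, 0, 0, 0, 0, 0]
    - [0, 0, 0, 0, 0, 0]

```text
time: 33.55
tool_pos: [0.5384, 0.0591, 0.0614]
tcp_rot: [0.228, 3.131, 0.0]
force: [-0.1, 0.4, -0.8]
grip_width: 0.029
finger_force: 59.6
```

```bash
python3 -c "
from h import *
st()
im,d,W=cloud('side'); save(im[190:320,200:400],'s8.png',3.5)"
```

```text
t 33.55 tcp [538.4  59.1  61.4] yaw_y 81.7 z [ 0.002  0.    -1.   ] w 29.0 ff 59.6 F [-0.1  0.4 -0.8] q [ 0.11  0.33 -0.43  0.8  -0.    0.25]
```

View pics/s8.png

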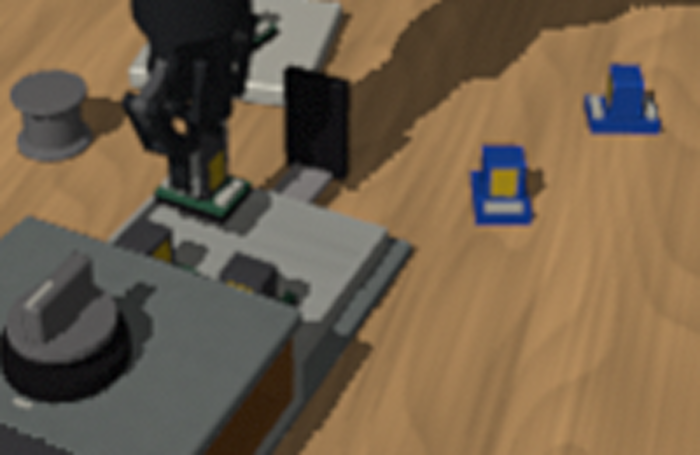

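The block is held level, with its board at (205,195), clear above the tray. I lower it gently.

Emit:
send_rows:
  commands:
    - [0, 0, -5, 0, 0, 0]
    - [0, 0, -5, 0, 0, 0]
    - [0, 0, -4, 0, 0, 0]
    - [0, 0, -2, 0, 0, 0]
    - [0, 0, -1, 0, 0, 0]
    - [0, 0, 0, 0, 0, 0]
    - [0, 0, 0, 0, 0, 0]
    - [0, 0, 0, 0, 0, 0]
    - [0, 0, 0, 0, 0, 0]
    - [0, 0, 0, 0, 0, 0]

```text
time: 34.43
tool_pos: [0.5377, 0.0591, 0.0435]
tcp_rot: [0.228, 3.133, 0.0]
force: [-0.5, -0.9, -0.4]
grip_width: 0.029
finger_force: 59.6
```

Emit:
send_rows:
  commands:
    - [0, 0, -1.5, 0, 0, 0]
    - [0, 0, -1.5, 0, 0, 0]
    - [0, 0, -1, 0, 0, 0]
    - [0, 0, -1, 0, 0, 0]
    - [0, 0, 0, 0, 0, 0]
    - [0, 0, 0, 0, 0, 0]
    - [0, 0, 0, 0, 0, 0]
    - [0, 0, 0, 0, 0, 0]
    - [0, 0, 0, 0, 0, 0]
    - [0, 0, 0, 0, 0, 0]

```text
time: 35.27
tool_pos: [0.5375, 0.059, 0.0383]
tcp_rot: [-0.228, -3.133, 0.0]
force: [0.4, 0.8, -1.4]
grip_width: 0.0295
finger_force: 59.7
```

Emit:
send_rows:
  commands:
    - [0, 0, -1, 0, 0, 0]
    - [0, 0, 0, 0, 0, 0]
    - [0, 0, 0, 0, 0, 0]
    - [0, 0, 0, 0, 0, 0]
    - [0, 0, 0, 0, 0, 0]
    - [0, 0, 0, 0, 0, 0]
    - [0, 0, 0, 0, 0, 0]
    - [0, 0, 0, 0, 0, 0]
    - [0, 0, 0, 0, 0, 0]
    - [0, 0, 0, 0, 0, 0]

```text
time: 36.1
tool_pos: [0.5377, 0.0591, 0.0381]
tcp_rot: [0.228, 3.133, 0.0]
force: [-2.4, -0.3, 7.6]
grip_width: 0.0292
finger_force: 60.6
```

Emit:
send_rows:
  commands:
    - [0, 0, 0, 0, 0, 0]
    - [0, 0, 0, 0, 0, 0]
    - [0, 0, 0, 0, 0, 0]
    - [0, 0, 0, 0, 0, 0]
    - [0, 0, 0, 0, 0, 0]
    - [0, 0, 0, 0, 0, 0]
    - [0, 0, 10, 0, 0, 0]
    - [0, 0, 25, 0, 0, 0]
    - [0, 0, 35, 0, 0, 0]
    - [0, 0, 35, 0, 0, 0]
  hand: 110

```text
time: 36.93
tool_pos: [0.5364, 0.0589, 0.1434]
tcp_rot: [-0.228, -3.131, 0.001]
force: [1.5, 0.7, -0.0]
grip_width: 0.0484
finger_force: 0.0
```

Emit:
send_rows:
  commands:
    - [-5.6, -12, 0, 0, 0, 6.4]
    - [-5.6, -12, 0, 0, 0, 6.4]
    - [-5.6, -12, 0, 0, 0, 6.4]
    - [-5.6, -12, 0, 0, 0, 6.4]
    - [-5.6, -12, 0, 0, 0, 6.4]
    - [-5.6, -12, 0, 0, 0, 6.4]
    - [-5.6, -12, 0, 0, 0, 6.4]
    - [-5.6, -12, 0, 0, 0, 6.4]
    - [-5.6, -12, 0, 0, 0, 6.4]
    - [-5.6, -12, 0, 0, 0, 6.4]
  hand: 255

```text
time: 37.77
tool_pos: [0.4814, -0.0615, 0.1431]
tcp_rot: [-1.474, 2.773, -0.001]
force: [0.6, -0.2, 0.2]
grip_width: 0.0001
finger_force: 0.0
```

Emit:
send_rows:
  commands:
    - [0, 0, 0, 0, 0, 6.4]
    - [0, 0, 0, 0, 0, 6.4]
    - [0, 0, 0, 0, 0, 6.4]
    - [0, 0, 0, 0, 0, 6.4]
    - [0, 0, -10, 0, 0, 0.3]
    - [0, 0, -20, 0, 0, 0]
    - [0, 0, -20, 0, 0, 0]
    - [0, 0, -15, 0, 0, 0]
    - [0, 0, -5, 0, 0, 0]
    - [0, 0, 0, 0, 0, 0]

```text
time: 38.6
tool_pos: [0.4801, -0.0608, 0.0709]
tcp_rot: [2.049, -2.379, -0.003]
force: [-0.3, -0.5, 0.4]
grip_width: 0.0004
finger_force: 0.0
```

```bash
python3 m.py|grep -E '^t |h66'; python3 -c "
from h import *
im,d,W=cloud('top'); save(im[170:300,200:400],'t9.png',3.5)"
```

```text
t 38.6 tcp [480.1 -60.8  70.9] yaw_y 171.5 z [-0.003  0.    -1.   ] w 0.4 ff 0.0 F [-0.3 -0.5  0.4] q [-0.13  0.23 -0.55  0.79  0.   -1.55]
top h66 40 [502 254] (array([ 612.9, -188.3]), array([12.1, 24.8]), 0.7) 0.0643
top h66 92 [338 291] (array([545.1, 132.2]), array([27.4, 23.8]), 77.6) 0.0657
top h66 101 [374 296] (array([533.9,  61.3]), array([29.5, 23.9]), 81.0) 0.0663
top h66 103 [334 329] (array([469.9, 139.7]), array([24. , 29.6]), 89.2) 0.0661
side h66 50 [374 264] (array([ 607.7, -188. ]), array([24.2, 26.9]), 52.7) 0.0634
side h66 100 [406 313] (array([485.9, -28.1]), array([ 6.8, 50. ]), 85.0) 0.0661
side h66 116 [361 338] (array([534.2,  60.1]), array([33.8, 23.4]), 79.4) 0.0657
side h66 113 [339 361] (array([545.3, 131.8]), array([31.5, 24.4]), 81.0) 0.0659
side h66 137 [379 375] (array([471.4, 141.4]), array([26.8, 29.1]), 78.5) 0.0658
side h66 20 [398 402] (array([422.3, 192. ]), array([11.6,  2.6]), 74.0) 0.0667
```

View pics/t9.png

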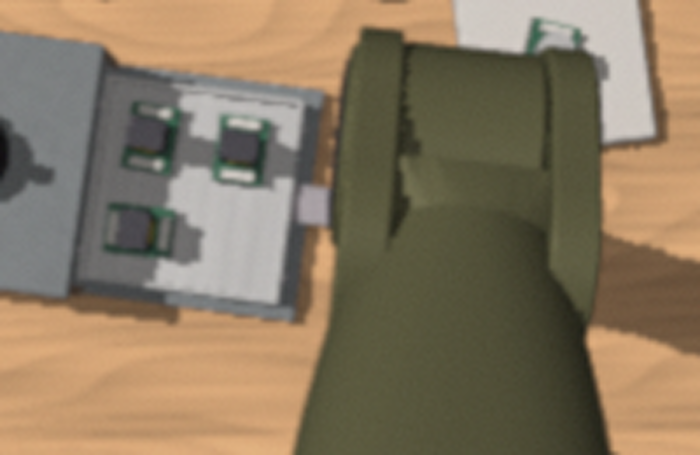

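All three modules stand on the tray at (150,135), (240,145) and (135,228). I push the tray home with the closed fingers.

Emit:
send_rows:
  commands:
    - [0.7, 5, 0, 0, 0, 0]
    - [0.7, 5, 0, 0, 0, 0]
    - [0.9, 6, 0, 0, 0, 0]
    - [1.2, 8, 0, 0, 0, 0]
    - [1.5, 10, 0, 0, 0, 0]
    - [1.5, 10, 0, 0, 0, 0]
    - [1.5, 10, 0, 0, 0, 0]
    - [1.5, 10, 0, 0, 0, 0]
    - [1.5, 10, 0, 0, 0, 0]
    - [1.5, 10, 0, 0, 0, 0]

```text
time: 39.58
tool_pos: [0.4943, 0.0242, 0.0723]
tcp_rot: [-2.053, 2.378, -0.0]
force: [1.4, -2.2, 1.3]
grip_width: -0.0001
finger_force: 1.5
```

Emit:
send_rows:
  commands:
    - [1.5, 10, 0, 0, 0, 0]
    - [1.5, 10, 0, 0, 0, 0]
    - [1.5, 10, 0, 0, 0, 0]
    - [1.5, 10, 0, 0, 0, 0]
    - [1.5, 10, 0, 0, 0, 0]
    - [1.2, 8, 0, 0, 0, 0]
    - [0.9, 6, 0, 0, 0, 0]
    - [0.6, 4, 0, 0, 0, 0]
    - [0.6, 4, 0, 0, 0, 0]
    - [0.6, 4, 0, 0, 0, 0]

```text
time: 40.42
tool_pos: [0.5052, 0.0993, 0.0722]
tcp_rot: [2.052, -2.378, -0.0]
force: [-0.1, -2.1, 1.0]
grip_width: -0.0
finger_force: 1.2
```

Emit:
send_rows:
  commands:
    - [0.4, 3, 0, 0, 0, 0]
    - [0.4, 3, 0, 0, 0, 0]
    - [0.3, 2, 0, 0, 0, 0]
    - [0.3, 2, 0, 0, 0, 0]
    - [0.2, 1, 0, 0, 0, 0]
    - [0, 0, 0, 0, 0, 0]
    - [0, 0, 0, 0, 0, 0]
    - [0, 0, 0, 0, 0, 0]
    - [0, 0, 0, 0, 0, 0]
    - [0, 0, 0, 0, 0, 0]

```text
time: 41.25
tool_pos: [0.5071, 0.1102, 0.0723]
tcp_rot: [-2.052, 2.378, 0.0]
force: [0.4, 0.8, -0.2]
grip_width: 0.0003
finger_force: 0.0
```

Emit:
send_rows:
  commands:
    - [0.2, 1, 0, 0, 0, 0]
    - [0.1, 1, 0, 0, 0, 0]
    - [0.2, 1, 0, 0, 0, 0]
    - [0.1, 1, 0, 0, 0, 0]
    - [0, 0, 0, 0, 0, 0]
    - [0, 0, 0, 0, 0, 0]
    - [0, 0, 0, 0, 0, 0]
    - [0, 0, 0, 0, 0, 0]
    - [0, 0, 0, 0, 0, 0]
    - [0, 0, 0, 0, 0, 0]

```text
time: 42.08
tool_pos: [0.5074, 0.1124, 0.0724]
tcp_rot: [2.05, -2.378, 0.004]
force: [-1.7, -7.3, 2.7]
grip_width: -0.0
finger_force: 3.7
```

Emit:
send_rows:
  commands:
    - [0.1, 1, 0, 0, 0, 0]
    - [0.1, 1, 0, 0, 0, 0]
    - [0, 0, 0, 0, 0, 0]
    - [0, 0, 0, 0, 0, 0]
    - [0, 0, 0, 0, 0, 0]
    - [0, 0, 0, 0, 0, 0]
    - [0, 0, 0, 0, 0, 0]
    - [0, 0, 0, 0, 0, 0]
    - [0, 0, 0, 0, 0, 0]
    - [0, 0, 0, 0, 0, 0]

```text
time: 42.92
tool_pos: [0.5074, 0.1124, 0.0724]
tcp_rot: [2.046, -2.377, 0.009]
force: [-2.5, -13.9, 5.9]
grip_width: 0.0002
finger_force: 7.1
```

The tray is home: no movement under 14 N, and the position matches the geometry. I back off, rise, check, and go over the knob.

Emit:
send_rows:
  commands:
    - [-1, -8, 0, 0, 0, 0]
    - [-2, -14, 0, 0, 0, 0]
    - [0, 0, 20, 0, 0, 0]
    - [0, 0, 30, 0, 0, 0]
    - [0, 0, 40, 0, 0, 0]
    - [0, 0, 40, 0, 0, 0]
    - [4, 30, 0, 0, 0, 0]
    - [5, 35, 0, 0, 0, 0]
    - [5, 35, 0, 0, 0, 0]
    - [5, 35, 0, 0, 0, 0]
  hand: 145
  newtons: 100

```text
time: 43.75
tool_pos: [0.5241, 0.2309, 0.2029]
tcp_rot: [-2.05, 2.378, 0.001]
force: [1.1, 0.6, 0.5]
grip_width: 0.0369
finger_force: 0.0
```

Emit:
send_rows:
  commands:
    - [5, 35, 0, 0, 0, 0]
    - [0, 2, 0, 0, 0, 0]
    - [0, 0, 0, 0, 0, 0]
    - [0, 0, 0, 0, 0, 0]
    - [0, 0, 0, 0, 0, 0]
    - [0, 0, 0, 0, 0, 0]
    - [0, 0, 0, 0, 0, 0]
    - [0, 0, 0, 0, 0, 0]
    - [0, 0, 0, 0, 0, 0]
    - [0, 0, 0, 0, 0, 0]

```text
time: 44.58
tool_pos: [0.529, 0.2657, 0.2024]
tcp_rot: [-2.051, 2.379, -0.0]
force: [0.9, -0.4, 0.3]
grip_width: 0.0367
finger_force: 0.0
```

```bash
python3 look.py t10.png | grep -E '^t|handle|bar'
python3 - <<'E'
from h import *
im,d,W=cloud('side')
for k,c,p in blobs(W,.1,.2,(.4,.6,.15,.35)): print(k,c,rect(p))
for lo in(.136,): 
  for k,c,p in blobs(W,lo,.15,(.48,.58,.22,.32)): print('bar',k,rect(p))
for k,c,p in blobs(W,.06,.104,(.44,.56,.08,.17)): print('h',k,rect(p),c)
E
```

```text
t 44.58 tcp [529.  265.7 202.4] yaw_y 171.5 z [ 0.  0. -1.] w 36.7 ff 0.0 F [ 0.9 -0.4  0.3] q [ 0.47  0.31 -0.12  1.14  0.   -0.96]
handle 154 [271 301] (array([527. , 260.6]), array([57.5, 71.7]), 76.4) 0.1017
handle 76 [337 309] (array([509. , 129.4]), array([10.7, 47.9]), 86.1) 0.1
bar 100 [258 297] (array([528.6, 267.4]), array([48.9, 12.8]), 81.7) 0.1437
990 [305 398] (array([528.6, 273. ]), array([72., 61.]), 18.4)
bar 183 (array([529.8, 268.6]), array([49.3, 13.8]), 82.9)
h 370 (array([509.7, 129.9]), array([15.2, 50.5]), 84.5) [359 357]
```

Emit:
send_rows:
  commands:
    - [0, 2, -10, 0, 0, 0]
    - [0, 0, -20, 0, 0, 0]
    - [0, 0, -20, 0, 0, 0]
    - [0, 0, -15, 0, 0, 0]
    - [0, 0, -8, 0, 0, 0]
    - [0, 0, -5, 0, 0, 0]
    - [0, 0, -2, 0, 0, 0]
    - [0, 0, 0, 0, 0, 0]
    - [0, 0, 0, 0, 0, 0]
    - [0, 0, 0, 0, 0, 0]

```text
time: 45.52
tool_pos: [0.5295, 0.2684, 0.1233]
tcp_rot: [-2.051, 2.377, -0.001]
force: [0.2, -0.5, -0.8]
grip_width: 0.0369
finger_force: 0.0
```

Emit:
send_rows:
  commands:
    - [0, 0, 0, 0, 0, 0]
    - [0, 0, 0, 0, 0, 0]
    - [0, 0, 0, 0, 0, 0]
    - [0, 0, 0, 0, 0, 0]
    - [0, 0, 0, 0, 0, 0]
    - [0, 0, 0, 0, 0, 0]
    - [0, 0, 0, 0, 0, 0]
    - [0, 0, 0, 0, 0, 0]
    - [0, 0, 0, 0, 0, 0]
    - [0, 0, 0, 0, 0, 0]
  hand: 255

```text
time: 46.35
tool_pos: [0.5301, 0.2681, 0.1229]
tcp_rot: [-2.051, 2.377, -0.002]
force: [4.9, -1.6, 3.2]
grip_width: 0.0106
finger_force: 98.3
```

Emit:
send_rows:
  commands:
    - [0, 0, -2, 0, 0, 0]
    - [0, 0, -2, 0, 0, 0]
    - [0, 0, -2, 0, 0, 0]
    - [0, 0, 0, 0, 0, 0]
    - [0, 0, 0, 0, 0, 0]
    - [0, 0, 0, 0, 0, 0]
    - [0, 0, 0, 0, 0, 0]
    - [0, 0, 0, 0, 0, 0]
    - [0, 0, 0, 0, 0, 0]
    - [0, 0, 0, 0, 0, 0]

```text
time: 47.18
tool_pos: [0.5301, 0.2682, 0.1173]
tcp_rot: [-2.051, 2.377, -0.002]
force: [4.6, -1.8, 9.3]
grip_width: 0.0109
finger_force: 98.8
```

Emit:
send_rows:
  commands:
    - [0, 0, -0.5, 0, 0, -3]
    - [0, 0, 0, 0, 0, -6]
    - [0, 0, 0, 0, 0, -6]
    - [0, 0, 0, 0, 0, -6]
    - [0, 0, 0, 0, 0, -6]
    - [0, 0, 0, 0, 0, -6]
    - [0, 0, 0, 0, 0, -6]
    - [0, 0, 0, 0, 0, -6]
    - [0, 0, 0, 0, 0, -6]
    - [0, 0, 0, 0, 0, -6]

```text
time: 48.02
tool_pos: [0.5305, 0.2682, 0.117]
tcp_rot: [-0.66, 3.068, -0.001]
force: [5.5, -3.4, 8.1]
grip_width: 0.011
finger_force: 98.9
```

Emit:
send_rows:
  commands:
    - [0, 0, 0, 0, 0, -6]
    - [0, 0, 0, 0, 0, -5]
    - [0, 0, 0, 0, 0, -4]
    - [0, 0, 0, 0, 0, -2]
    - [0, 0, 0, 0, 0, -1]
    - [0, 0, 0, 0, 0, 0]
    - [0, 0, 0, 0, 0, 0]
    - [0, 0, 0, 0, 0, 0]
    - [0, 0, 0, 0, 0, 0]
    - [0, 0, 0, 0, 0, 0]

```text
time: 48.85
tool_pos: [0.5306, 0.2681, 0.117]
tcp_rot: [-0.18, 3.133, -0.0]
force: [6.6, -3.0, 7.6]
grip_width: 0.0109
finger_force: 98.9
```

```bash
python3 -c "
from h import *
s,M=st(); print(s['torque'])"
```

```text
t 48.85 tcp [530.6 268.1 117. ] yaw_y 96.6 z [ 0.004  0.    -1.   ] w 10.9 ff 98.9 F [ 6.6 -3.   7.6] q [ 0.47  0.37 -0.24  0.96 -0.    0.35]
[-0.46452523 -1.20534222  0.15029457]
```

Emit:
send_rows:
  commands:
    - [0, 0, 0, 0, 0, -1.5]
    - [0, 0, 0, 0, 0, -1.5]
    - [0, 0, 0, 0, 0, 0]
    - [0, 0, 0, 0, 0, 0]
    - [0, 0, 0, 0, 0, 0]
    - [0, 0, 0, 0, 0, 0]
    - [0, 0, 0, 0, 0, 0]
    - [0, 0, 0, 0, 0, 0]
    - [0, 0, 0, 0, 0, 0]
    - [0, 0, 0, 0, 0, 0]

```text
time: 49.68
tool_pos: [0.5306, 0.2681, 0.117]
tcp_rot: [-0.101, 3.136, -0.0]
force: [5.3, -3.0, 8.3]
grip_width: 0.0111
finger_force: 99.6
```

```bash
python3 -c "
from h import *
s,M=st(); print(s['torque'])"
```

```text
t 49.68 tcp [530.6 268.1 117. ] yaw_y 93.7 z [ 0.004 -0.    -1.   ] w 11.1 ff 99.6 F [ 5.3 -3.   8.3] q [ 0.47  0.37 -0.24  0.96 -0.    0.4 ]
[-0.59425382 -1.24165976  0.94930161]
```

Emit:
send_rows:
  commands:
    - [0, 0, 2, 0, 0, 0]
    - [0, 0, 2, 0, 0, 0]
    - [0, 0, 2, 0, 0, 0.5]
    - [0, 0, 0, 0, 0, 0.5]
    - [0, 0, 0, 0, 0, 0]
    - [0, 0, 0, 0, 0, 0]
    - [0, 0, 0, 0, 0, 0]
    - [0, 0, 0, 0, 0, 0]
    - [0, 0, 0, 0, 0, 0]
    - [0, 0, 0, 0, 0, 0]

```text
time: 50.52
tool_pos: [0.5306, 0.2681, 0.1225]
tcp_rot: [-0.127, 3.136, -0.0]
force: [6.5, -2.3, 4.9]
grip_width: 0.0113
finger_force: 98.7
```

Emit:
send_rows:
  commands:
    - [0, 0, 0, 0, 0, 0]
    - [0, 0, 0, 0, 0, 0]
    - [0, 0, 0, 0, 0, 0]
    - [0, 0, 0, 0, 0, 0]
    - [0, 0, 0, 0, 0, 0]
    - [0, 0, 0, 0, 0, 0]
    - [0, 0, 10, 0, 0, 0]
    - [0, 0, 25, 0, 0, 0]
    - [0, 0, 35, 0, 0, 0]
    - [0, 0, 35, 0, 0, 0]
  hand: 145

```text
time: 51.35
tool_pos: [0.5279, 0.2676, 0.2279]
tcp_rot: [0.125, -3.137, 0.001]
force: [1.0, 0.7, 0.9]
grip_width: 0.0369
finger_force: 0.0
```

Emit:
send_rows:
  commands:
    - [0, -30, 10, 0, 0, 0]
    - [0, -35, 0, 0, 0, 0]
    - [0, -35, 0, 0, 0, 0]
    - [0, -35, 0, 0, 0, 0]
    - [0, -35, 0, 0, 0, 0]
    - [0, -35, 0, 0, 0, 0]
    - [0, -35, 0, 0, 0, 0]
    - [0, 0, 0, 0, 0, 0]
    - [0, 0, 0, 0, 0, 0]
    - [0, 0, 0, 0, 0, 0]

```text
time: 52.18
tool_pos: [0.529, 0.0282, 0.2374]
tcp_rot: [-0.124, 3.139, 0.001]
force: [0.3, -0.6, -0.6]
grip_width: 0.0371
finger_force: 0.0
```

```bash
python3 look.py t11.png; python3 -c "
from h import *
im,d,W=cloud('side'); save(im,'s11.png',1.4)
m=(W[...,2]>.139)&(abs(W[...,0]-.529)<.04)&(abs(W[...,1]-.268)<.04);print(rect(W[m]),np.median(W[m][:,2]))
for k,c,p in blobs(W,.058,.074,(.2,.7,-.3,.2)): print(k,c,rect(p))"
```

```text
t 52.18 tcp [529.   28.2 237.4] yaw_y 94.5 z [ 0.001  0.001 -1.   ] w 37.1 ff 0.0 F [ 0.3 -0.6 -0.6] q [ 0.05  0.18 -0.21  1.18  0.   -0.03]
h66 19 [298 154] (array([822.1, 210.1]), array([29.9, 10.7]), 62.1) 0.0606
h66 19 [253 158] (array([817.8, 301.7]), array([28.8, 12.9]), 64.4) 0.0607
h66 21 [274 155] (array([823.9, 261.9]), array([ 4. , 43.5]), 10.4) 0.0598
h66 81 [502 257] (array([ 606.2, -188. ]), array([24.8, 26. ]), 88.4) 0.064
h66 41 [225 377] (array([380.4, 355.6]), array([24.7, 23.2]), 1.5) 0.0618
h44 53 [272 159] (array([820.7, 270.6]), array([12.6, 76. ]), 20.8) 0.0426
h44 20 [232 378] (array([379.6, 345.3]), array([30. ,  6.9]), 2.4) 0.0426
h44 107 [508 424] (array([ 283.7, -193.8]), array([24.7, 30. ]), 15.9) 0.0441
handle 161 [271 301] (array([526. , 261.7]), array([58. , 71.7]), 67.1) 0.1018
bar 113 [258 297] (array([529. , 267.9]), array([49.3, 13.9]), 7.1) 0.1434
(array([529.5, 267.9]), array([49.1, 14.4]), 6.1) 0.1438368165202107
48 [374 264] (array([ 607. , -187.2]), array([24.6, 25.5]), 47.0)
113 [360 366] (array([508.8, 134.2]), array([ 9.6, 48.6]), 89.6)
21 [398 403] (array([422.8, 191.6]), array([13.3,  2.3]), 75.7)
```

View pics/s11.png

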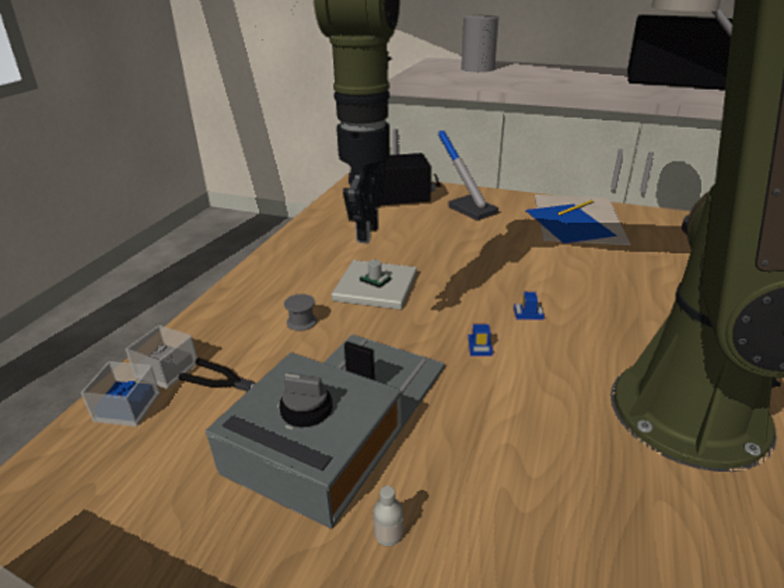

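The bar is at 6–7° (turned about 75°, the end stop) and the knob is up at 144 mm. The can is on the foam at (375,272), the tray is home, and the bystanders and blue look-alikes have not moved. Handing in.

```bash
python3 -c "
from plant import r
print(r.close_job())"
```

```text
the job is handed in; nothing more can be done
None
```

The batch is changed and handed in at 52 s: the one can is on the foam, all three raws stand on the tray, and the tray is home with the knob at its end stop and up; the one risk is that two placings near the hood peaked at 34 N and 63 N at the wrist, and I can't rule out the gripper's body touching the hood above the 40 N limit.

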